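# Fit the floor board in the display case and stand the house on it

### The job

Put the wooden floor board into the display case: tip it to pass it through the frame opening, which is shorter than the board, and settle it flat on the ledges inside, partition upwards. Then stand the little pitched-roof house upright on the board inside the case. Set both down rather than dropping them, and leave the other things where they are.

Things in the scene. Friction and masses are not known exactly. Their poses are not given: they have to be found in the camera images.
- case: Wooden display case lying on its back, open upwards, fixed to the table: 204 (x) x 142 (y) x 104 mm high, the same both ways round. Origin: centre of its underside; z up, x along its length (roughly away from the robot). Inside it is 184 mm long (x +-92) and 126 mm wide (y +-63). End walls are full height; long side walls reach up to z 50, with a slit between them and the top frame.
- case_opening (a point): Centre of the opening in the case's top frame, at the frame's upper face, 104 mm above the case's underside; axes as the case. The frame is 8 mm thick (z 96 to 104 of the case). The opening is 152 mm in x (+-76) and 122 mm in y (+-61), so the frame overhangs the inside by 16 mm at each end.
- case_seat (a point): Point midway between the two ledges inside the case, level with their tops, 20 mm above the case's underside; axes as the case. One ledge at each end below the frame, |x| 68 to 92 mm, over the full inner width; between them the bottom lies 14 mm lower. The seated board's underside centre comes here.
- board_grip (a point): Loose floor board: plywood plate 170 (x) x 110 (y) x 6 mm with an upright partition across its middle, 14 (x) x 50 (y) x 60 mm high, to lift it by; 0.13 kg; the same both ways round. Point: middle of the partition, 51 mm above the plate's underside (15 mm below the partition's top). z up on the partition's side. Starts flat on the table, partition up. Seated, the point is 71 mm above the case's underside.
- house_mid (a point): Little solid wooden house with a pitched roof, standing on the table: walls 34 (x) x 40 (y) mm, 60 mm high, ridge along x, about 85 mm high in all; roof overhangs 3 mm at its x ends, under 2 mm at the eaves. About 0.10 kg. Point: on its middle axis, 42 mm above its underside; z up. The two other souvenirs have a flat roof and a round body.
- flat_house_mid (a point): Bystander: flat-roofed little wooden house, 46 x 62 x 45 mm; point on its middle axis, 22 mm above its underside.
- tower_mid (a point): Bystander: round wooden tower with a cone roof, 48 mm across, 85 mm high; point on its axis, 42 mm above its underside.
- ribbon_roll: Bystander: cardboard ring lying flat, 90 mm across, 22 mm high; origin at the centre of its underside.
- paint_jar: Bystander: jar 60 mm across, 75 mm high; origin at the centre of its underside.
- glue: Bystander: white bottle 50 mm across, 100 mm high; origin at the centre of its underside.
- brush_grip (a point): Bystander: paint brush lying on the table to the right; point on its handle.
Mind the look-alikes: they are no part of the job. Leave any blue or red look-alike of the case alone.

How it is judged:
By the outcome, as a careful person would: the job done as asked, in the order asked, and still so for the second after the job is handed in, with the robot touching nothing.
It also fails if it takes over 64 s, if anything falls off the work surface, if the arm or the gripper's body presses on something with over 40 N, if the wrist force passes 120 N, or if a joint passes its speed limit or range.

### The arm

A 6-joint arm with a two-finger parallel gripper is mounted at the origin on the work surface. World frame = base frame: x ahead of the robot, y to its left, z up, the work surface at z = 0. Lengths are in m, angles in rad, forces in N, time in s.
With the tool pointing down it reaches from about 0.3 to 0.775 m from the base axis. Payload 14.6 kg.
Tool frame: the origin (TCP) lies at the very end of the fingers, on their centre line; the grasp point (between the pads) lies 19 mm behind it (pinch_z is the distance from the TCP to the grasp point, in m); z points along the fingers, y is the direction in which the jaws open and shut (so a half turn about z gives the same grasp; the last joint's range is limited). The gripper opens to 94 mm and grips with 3 to 60 N. Pads are 16 mm wide; open, the fingers measure 119 mm over their backs; the gripper's body (75 mm by 177 mm) begins 78 mm behind the grasp point.
Start: joints at [1.094, 0.3, 1.521, -0, 1.321, -0.067], TCP at [0.219, 0.504, 0.167] pointing down, gripper open.
Joint ranges: [-3.03, 3.03], [-0.79, 2.21], [0.23, 2.52], [-1.04, 4.18], [0, 3.07], [-2.55, 2.55]. Speed limits (rad/s): [2.22, 2.22, 2.57, 3.14, 3.14, 3.14].

### API

Orientations are given as [roll, pitch, yaw] about the fixed x, y, z axes, in that order (R = Rz(yaw) Ry(pitch) Rx(roll)).
In Python, from station import get_obs, camera, hand_in, pinch_z gives the robot as it stands.
- The arm moves only by the tool servo_tool, never from a script. Its argument "moves" is a list that holds one entry, the list of rows, each a list of 7 numbers: the turn, a rotation vector about the tool's x, y, z normalised to -1 to 1, where 1 is pi/2 rad, then the shift along the tool's x, y, z normalised to -1 to 1, where 1 is 500 mm, then the closure, from 0 (fully open) to 1 (shut). In form: [[[rx, ry, rz, x, y, z, hand], ...]]. A call has 1 to 12 rows; each row is the pose to reach, as a shift and turn from the pose measured when the call began, along the tool's axes at that moment; what a row does not reach only later rows make up. A row lasts 1/12 s, in which the tool goes at most 41.7 mm and 7.16 degrees, less where a joint would pass 70% of its speed; a pose out of reach is approached as far as the arm can. A call with a number of a shift or a turn outside -1 to 1 is refused whole. A call with a gripper value outside its range is refused whole. The fingers move at their own pace and stop on an object; "squeeze" is the grip in N (left out, the last holds). Time passes only in rows, so rows that repeat a pose let the fingers close. It gives the time, the measured TCP pose, the force and the opening at its end, in the units of the state.
- get_obs(): the state, without advancing time (a new reading comes with each control period).
- camera(name): name is "scene" or "side" or "wrist"; returns a dict with "color" (420x560x3 uint8, red, green, blue), "intrinsics" (3x3 intrinsics, pixels), "rvec" (rotation vector, rad) and "tvec" (3), from world to camera coordinates, as OpenCV has them. Camera axes: x right, y down, z forward; pixel columns grow to the right and rows downward; lengths in m; the calibration is good to about 2 mm. A picture is of the moment at which its call begins. There is no depth.
- hand_in(): hands the job in, once; it reports no verdict.
The state is a dict: "time_s": time; "qpos": joint angles; "joint_vel": joint speeds; "tau": joint torques, N m; "ee_pos": TCP position; "eef_rot": TCP orientation; "force": force on the tool from outside, world axes, zero at the start; "moment": the same for the moment, N m; "grip_width": finger opening in m.
Only numpy, scipy, OpenCV 4.12 (cv2) and the standard library are available. Lean on these libraries where they do the work, as an engineer would, in place of code of your own. Each camera call takes 0.05 s, during which the arm holds its last target.

## Working session

There is one attempt and no reset: what is moved stays moved. The work goes in short steps, Python scripts to look and compute and a tool call to move; the robot and the scene stay as the last step left them, time stands still between calls to the robot, and variables do not carry over. Pictures are saved under pics/ and viewed, and the job is handed in when it is done.

Besides the shell and the picture viewer there is one more tool, called after "Request:" as name(argument=value, ...), one argument or row to a line, values as JSON. servo_tool: Moves the arm, as the interface text tells. Scaled input: -1 to 1 covers 500 mm each way for a shift and pi/2 rad each way for a turn. Its arguments: {"type":"object","properties":{"moves":{"type":"array"},"squeeze":{"type":"number"}},"required":["moves"]}

```bash
ls; mkdir -p pics; python3 - <<'E'
from station import get_obs,camera,pinch_z
import cv2
print(get_obs(),pinch_z)
for n in("scene","side","wrist"):
    c=camera(n); cv2.imwrite(f"pics/{n}0.png",c["color"][:,:,::-1]); print(n,c["intrinsics"],c["rvec"],c["tvec"])
E
```

```text
pics
{'time_s': 0.0, 'qpos': array([ 1.09438957e+00,  3.00508863e-01,  1.52159416e+00, -1.81423842e-05,
        1.32068737e+00, -6.66060391e-02]), 'joint_vel': array([ 0.00068241, -0.00094508, -0.00083293,  0.00045183, -0.00055448,
       -0.00025961]), 'tau': array([-1.82235333e-03, -5.31833982e+01, -3.52713776e+01,  7.07140379e-02,
        2.46026705e-02, -1.17096047e-04]), 'ee_pos': array([0.21900204, 0.5041778 , 0.16676011]), 'eef_rot': array([-3.14039640e+00, -6.21839421e-05,  2.73179640e+00]), 'force': array([-0.93672177,  1.39535202, -0.99748969]), 'moment': array([ 0.03089528,  0.02457582, -0.00180861]), 'grip_width': 0.09383252697136181} 0.0188
scene [[388.86006714   0.         277.05772189]
 [  0.         388.86006714 209.5656245 ]
 [  0.           0.           1.        ]] [ 0.98144441  2.28362291 -1.21421822] [ 0.38933995 -0.0992869   1.26771117]
side [[424.657466     0.         269.08503038]
 [  0.         424.657466   207.54458008]
 [  0.           0.           1.        ]] [ 2.3979091  -0.23735313  0.06514761] [-0.51163705  0.1292856   1.03479658]
wrist [[366.70664119   0.         279.20554265]
 [  0.         366.70664119 206.75842409]
 [  0.           0.           1.        ]] [-2.43509845 -1.59941361 -0.21061482] [-0.55039046 -0.02752174  0.39095978]
```

View pics/scene0.png

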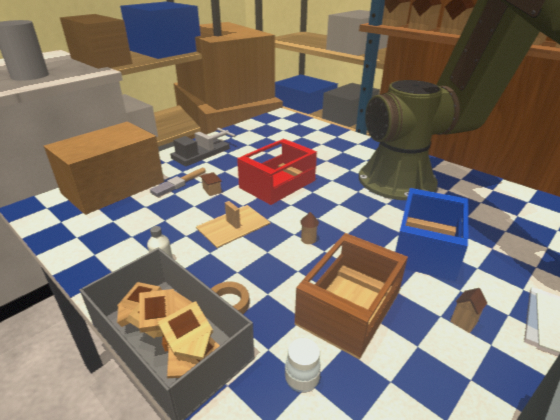

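View pics/side0.png

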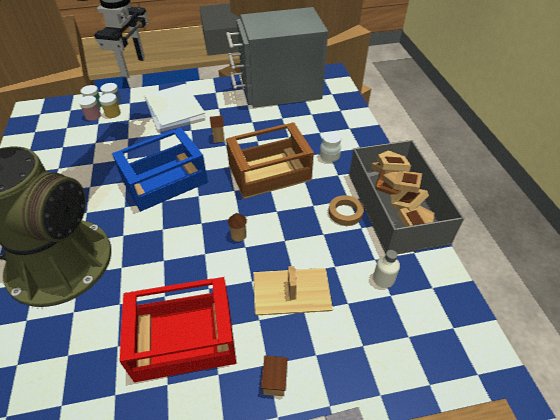

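View pics/wrist0.png

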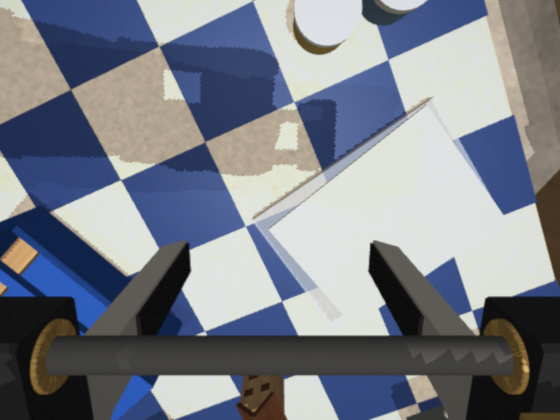

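The scene picture shows the brown case at about (350,290), the board at (232,225) with its partition at (233,215), and a pitched-roof house at (468,308). A round tower stands at (309,228) and another house at (211,184). I'll zoom in.

```bash
python3 - <<'E'
import cv2,numpy as np
s=cv2.imread("pics/scene0.png"); d=cv2.imread("pics/side0.png")
def cr(i,x,y,w,h,k,n): cv2.imwrite(n,cv2.resize(i[y:y+h,x:x+w],None,fx=k,fy=k,interpolation=cv2.INTER_CUBIC))
cr(s,280,220,133,133,4,"pics/a1.png")
cr(d,215,110,110,90,7,"pics/a2.png")
cr(d,240,255,110,75,7,"pics/a3.png")
cr(s,180,190,110,70,7,"pics/a4.png")
a=cv2.resize(s[275:345,435:505],(400,400),interpolation=2);b=cv2.resize(d[105:155,190:240],(400,400),interpolation=2)
cv2.imwrite("pics/a5.png",np.hstack([a,b]))
E
```

```text
(no output)
```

View pics/a1.png

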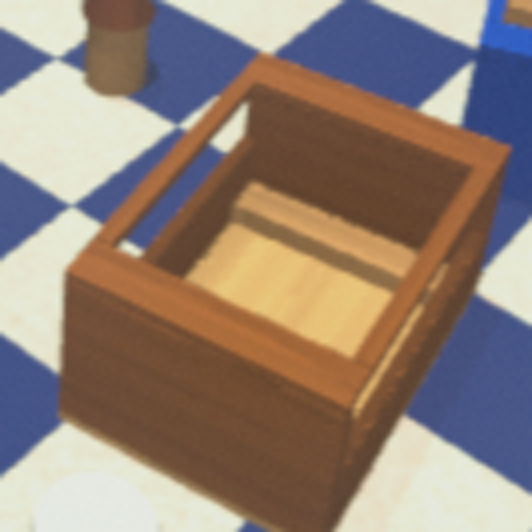

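View pics/a2.png

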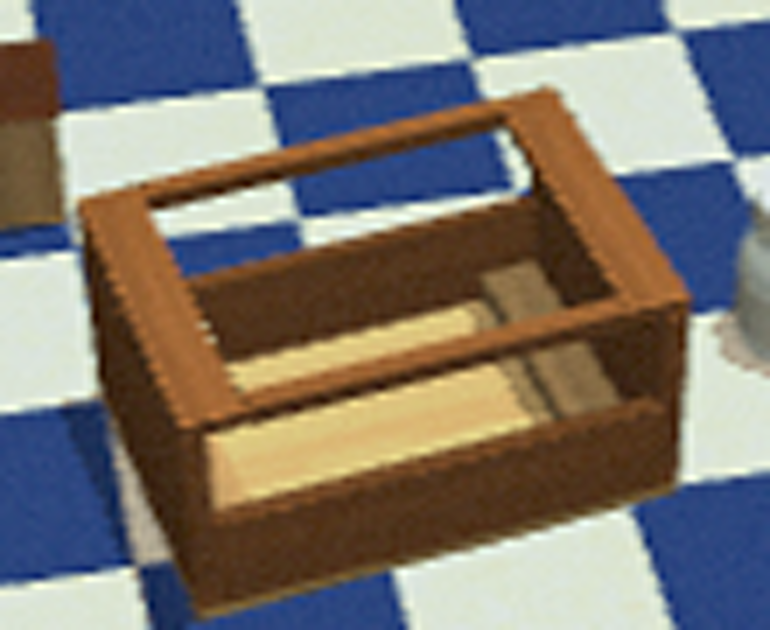

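View pics/a3.png

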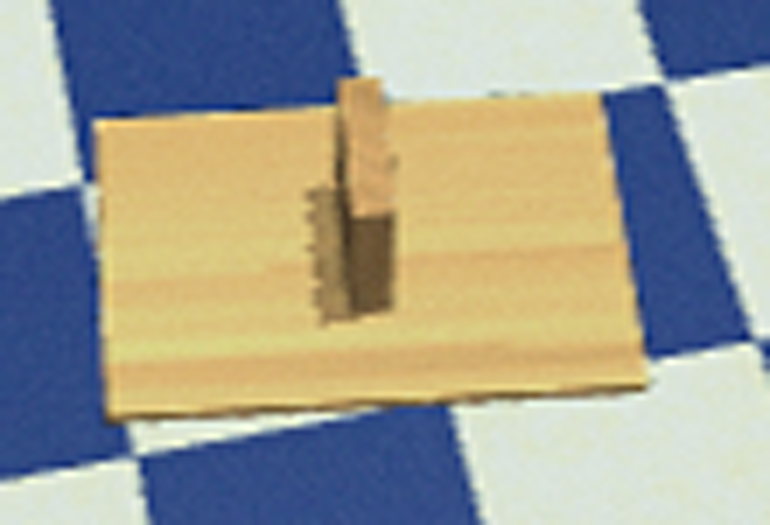

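View pics/a4.png

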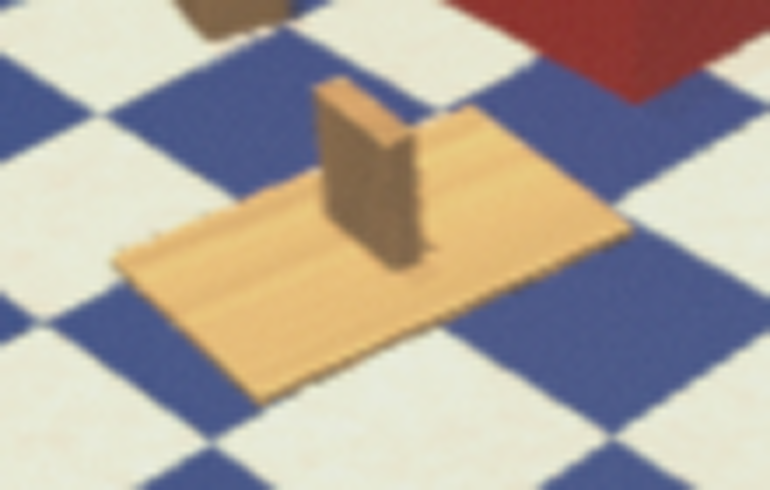

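View pics/a5.png

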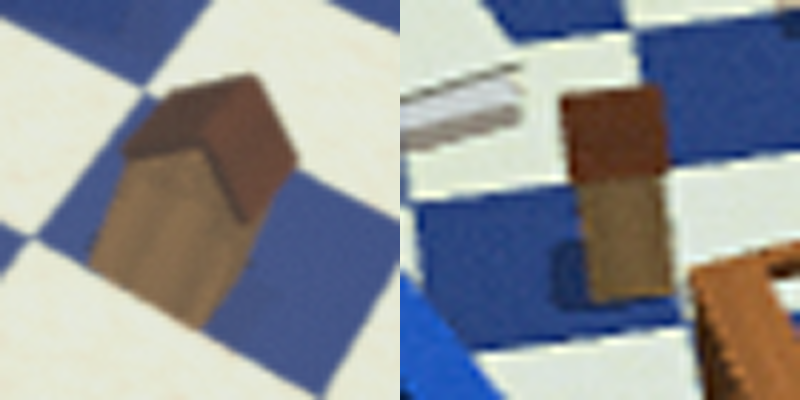

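```bash
cat > h.py <<'E'
import cv2,numpy as np
from station import get_obs,camera
def cam(n):
    c=camera(n); return c
def ray(c,p):
    R=cv2.Rodrigues(np.array(c["rvec"],float))[0]; t=np.array(c["tvec"],float)
    d=R.T@np.linalg.solve(np.array(c["intrinsics"],float),[p[0],p[1],1.]); return -R.T@t,d
def onz(c,p,z):
    o,d=ray(c,p); return o+d*(z-o[2])/d[2]
def proj(c,X): return cv2.projectPoints(np.atleast_2d(np.array(X,float)),np.array(c["rvec"],float),np.array(c["tvec"],float),np.array(c["intrinsics"],float),None)[0][:,0]
def tri(c1,p1,c2,p2):
    (o1,d1),(o2,d2)=ray(c1,p1),ray(c2,p2)
    A=np.stack([d1,-d2],1); s=np.linalg.lstsq(A,o2-o1,rcond=None)[0]
    a,b=o1+s[0]*d1,o2+s[1]*d2; return (a+b)/2,np.linalg.norm(a-b)
E
python3 - <<'E'
from h import *
np.set_printoptions(precision=4,suppress=True)
S=cam("scene");D=cam("side")
print(ray(S,(280,210))[0],ray(D,(280,210))[0])
def rep(n,c,pts,k,off,z):
    P=np.array([onz(c,np.array(p)/k+off,z)[:2] for p in pts]); L=[np.linalg.norm(P[i]-P[i-1]) for i in range(4)]
    e=(P[1]-P[0])+(P[2]-P[3]); 
    print(n,P.tolist() and P.round(4).tolist(),"mid",P.mean(0),"sides",np.array(L),"ang",np.degrees(np.arctan2(e[1],e[0])))
rep("case side",D,[(80,207),(550,90),(688,300),(200,428)],7,(215,110),.104)
rep("case scene",S,[(263,55),(510,150),(352,405),(70,268)],4,(280,220),.104)
rep("board side",D,[(95,122),(602,95),(645,385),(105,412)],7,(240,255),.006)
rep("board scene",S,[(112,262),(472,105),(632,228),(262,400)],7,(180,190),.006)
rep("part side",D,[(338,82),(380,80),(397,212),(352,215)],7,(240,255),.066)
rep("part scene",S,[(313,90),(345,75),(415,130),(388,147)],7,(180,190),.066)
q=lambda x,y:(435+x/5.714,275+y/5.714); r=lambda x,y:(190+(x-400)/8,105+y/8)
print("ridge scene",onz(S,q(203,147),.085),onz(S,q(252,75),.085)); print("ridge side",onz(D,r(560,95),.085),onz(D,r(660,87),.085))
print("base scene",onz(S,q(90,262),0),onz(S,q(200,328),0),"base side",onz(D,r(593,300),0),onz(D,r(672,298),0))
print("eave side z60",onz(D,r(578,180),.06),onz(D,r(668,172),.06))
print("tower",onz(S,(309,240),0),"ring",onz(D,(346,212),.01),"glue",onz(D,(385,285),0),"jar",onz(D,(329,158),0))
E
```

```text
[1.0725 0.4773 0.6249] [ 0.4055 -0.6851  0.8459]
case side [[0.4505, 0.2448], [0.6481, 0.2788], [0.6695, 0.1407], [0.4779, 0.1094]] mid [0.5615 0.1934] sides [0.1382 0.2005 0.1398 0.1942] ang 9.535601000901481
case scene [[0.4749, 0.121], [0.4539, 0.2577], [0.6487, 0.2883], [0.6702, 0.1501]] mid [0.5619 0.2043] sides [0.1974 0.1384 0.1972 0.1399] ang 98.79865576604831
board side [[0.4586, -0.133], [0.6273, -0.1566], [0.6106, -0.263], [0.4441, -0.2387]] mid [ 0.5352 -0.1978] sides [0.1067 0.1703 0.1077 0.1683] ang -8.15478431654989
board scene [[0.615, -0.2515], [0.4461, -0.2322], [0.4626, -0.1235], [0.6282, -0.146]] mid [ 0.538  -0.1883] sides [0.1063 0.17   0.1099 0.1671] ang 172.86187064560028
part side [[0.532, -0.1731], [0.545, -0.175], [0.5392, -0.2226], [0.5256, -0.2209]] mid [ 0.5354 -0.1979] sides [0.0482 0.0132 0.0479 0.0137] ang -7.750582465353722
part scene [[0.5411, -0.2144], [0.5259, -0.2136], [0.5328, -0.1663], [0.5471, -0.1651]] mid [ 0.5367 -0.1898] sides [0.0496 0.0152 0.0478 0.0143] ang -179.1679895998855
ridge scene [0.4619 0.3928 0.085 ] [0.4182 0.3923 0.085 ]
ridge side [0.4166 0.3856 0.085 ] [0.4539 0.3825 0.085 ]
base scene [0.448  0.3714 0.    ] [0.4499 0.4107 0.    ] base side [0.4174 0.369  0.    ] [0.4478 0.3637 0.    ]
eave side z60 [0.4184 0.3659 0.06  ] [0.4522 0.3636 0.06  ]
tower [ 0.4428 -0.0035  0.    ] ring [0.7259 0.     0.01  ] glue [ 0.7484 -0.2232  0.    ] jar [0.7462 0.2241 0.    ]
```

```bash
python3 - <<'E'
from h import *
np.set_printoptions(precision=4,suppress=True)
S=cam("scene");D=cam("side")
f=lambda pts,k,off:[(np.array(p)+.5)/k-.5+off for p in pts]
def T(n,d,s,shift):
    s=s[shift:]+s[:shift]
    R=[tri(D,a,S,b) for a,b in zip(d,s)]
    for x in R: print(n,x[0],"gap",round(x[1],4))
    P=np.array([x[0] for x in R]);print("mid",P.mean(0),[round(float(np.linalg.norm(P[i]-P[i-1])),4) for i in range(4)])
T("case",f([(80,207),(550,90),(688,300),(200,428)],7,(215,110)),f([(263,55),(510,150),(352,405),(70,268)],4,(280,220)),1)
T("board",f([(95,122),(602,95),(645,385),(105,412)],7,(240,255)),f([(112,262),(472,105),(632,228),(262,400)],7,(180,190)),2)
T("part",f([(338,82),(380,80),(397,212),(352,215)],7,(240,255)),f([(313,90),(345,75),(415,130),(388,147)],7,(180,190)),2)
print(tri(D,f([(160,95)],8,(190,105))[0],S,f([(252,75)],5.714,(435,275))[0]),tri(D,f([(260,87)],8,(190,105))[0],S,f([(203,147)],5.714,(435,275))[0]))
E
```

```text
case [0.4492 0.2543 0.0992] gap 0.0023
case [0.6475 0.286  0.1012] gap 0.0024
case [0.669  0.1468 0.1012] gap 0.0024
case [0.4752 0.1172 0.1013] gap 0.0062
mid [0.5602 0.2011 0.1007] [0.1396, 0.2009, 0.1408, 0.1961]
board [ 0.4582 -0.1293  0.0023] gap 0.0003
board [ 0.6265 -0.1523  0.0024] gap 0.0026
board [ 0.6111 -0.2595  0.0013] gap 0.0
board [ 0.4435 -0.2367  0.0043] gap 0.0002
mid [ 0.5348 -0.1944  0.0026] [0.1084, 0.1698, 0.1083, 0.1692]
part [ 0.5312 -0.1705  0.0644] gap 0.0009
part [ 0.5443 -0.1712  0.0629] gap 0.0015
part [ 0.5386 -0.2198  0.0637] gap 0.0007
part [ 0.5245 -0.2183  0.0644] gap 0.0016
mid [ 0.5347 -0.1949  0.0638] [0.0482, 0.0133, 0.0489, 0.0142]
(array([0.4155, 0.3909, 0.0831]), np.float64(0.00018952286686440433)) (array([0.4538, 0.3913, 0.0795]), np.float64(0.0021068565290175427))
```

```bash
cat >> h.py <<'E'
from scipy.spatial.transform import Rotation as Ro
def rot(rpy): return Ro.from_euler("xyz",rpy)
def go(pos,R,n=None):
    "row entry for world pose"
    o=get_obs(); R0=rot(o["eef_rot"]); 
    rv=(R0.inv()*R).as_rotvec()/(np.pi/2); sh=R0.inv().apply(np.array(pos)-o["ee_pos"])/.5
    print("t",round(float(o["time_s"]),2),"row",rv.round(4).tolist(),sh.round(4).tolist(),"min rows",round(max(np.linalg.norm(sh)*500/41.7,np.linalg.norm(rv)*90/7.16),1))
E
python3 - <<'E'
from h import *
W=cam("wrist");o=get_obs();R0=rot(o["eef_rot"])
Rc=cv2.Rodrigues(np.array(W["rvec"]))[0]
print("cam in tool",R0.inv().apply(ray(W,(0,0))[0]-o["ee_pos"]),"axis",R0.inv().apply(Rc[2]))
go((.535,-.195,.24),rot((np.pi,0,3.005)))
E
```

```text
cam in tool [ 0.0758873   0.00075568 -0.2171456 ] axis [-2.60500737e-01  1.82555780e-04  9.65473631e-01]
t 0.4 row [-0.0001, -0.0, -0.1739] [-1.1368, -1.0313, -0.1453] min rows 18.5
```

Request:
servo_tool(
  moves=[
    [[0,0,-0.03,-0.1,-0.09,-0.03,0],[0,0,-0.04,-0.18,-0.16,-0.05,0],[0,0,-0.06,-0.26,-0.23,-0.07,0],[0,0,-0.07,-0.34,-0.3,-0.09,0],[0,0,-0.08,-0.42,-0.37,-0.11,0],[0,0,-0.09,-0.5,-0.44,-0.12,0],[0,0,-0.1,-0.58,-0.52,-0.13,0],[0,0,-0.12,-0.66,-0.6,-0.14,0],[0,0,-0.13,-0.74,-0.66,-0.14,0],[0,0,-0.14,-0.82,-0.74,-0.145,0],[0,0,-0.15,-0.9,-0.81,-0.145,0],[0,0,-0.17,-0.98,-0.89,-0.145,0]],
  ],
)

```text
time_s: 1.4
ee_pos: [0.4248, 0.0524, 0.2343]
eef_rot: [3.141, 0.001, 2.999]
force: [0.9, 1.1, 0.9]
grip_width: 0.0938
```

```bash
python3 - <<'E'
from h import *
print(get_obs()["ee_pos"],get_obs()["eef_rot"])
go((.535,-.195,.24),rot((np.pi,0,3.005)))
E
```

```text
[0.42481833 0.05239617 0.23429771] [3.14149521e+00 9.74530748e-04 2.99934082e+00]
t 1.4 row [0.0001, 0.0006, -0.0036] [-0.2883, -0.4586, -0.0112] min rows 6.5
```

Request:
servo_tool(
  moves=[
    [[0,0,0,-0.05,-0.08,-0.01,0],[0,0,0,-0.1,-0.16,-0.01,0],[0,0,0,-0.15,-0.24,-0.01,0],[0,0,0,-0.2,-0.32,-0.01,0],[0,0,0,-0.25,-0.39,-0.01,0],[0,0,-0.003,-0.288,-0.459,-0.01,0],[0,0,-0.003,-0.288,-0.459,-0.01,0],[0,0,-0.003,-0.288,-0.459,-0.01,0]],
  ],
)

```text
time_s: 2.07
ee_pos: [0.5353, -0.199, 0.2381]
eef_rot: [3.142, -0.001, 3.001]
force: [-0.8, -0.4, -0.6]
grip_width: 0.094
```

```bash
python3 - <<'E'
from h import *
W=cam("wrist");cv2.imwrite("pics/w1.png",W["color"][:,:,::-1])
E
```

```text
(no output)
```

View pics/w1.png

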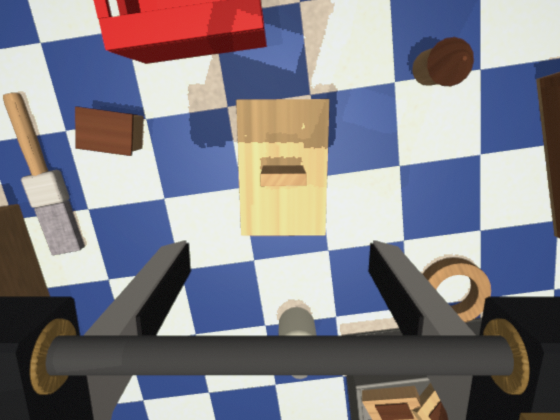

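```bash
python3 - <<'E'
from h import *
i=cv2.imread("pics/w1.png"); cv2.imwrite("pics/w1c.png",cv2.resize(i[90:245,225:340],None,fx=5,fy=5,interpolation=2)[:600*1])
cv2.imwrite("pics/w1c.png",cv2.resize(i[90:245,225:340],None,fx=3.8,fy=3.8,interpolation=2))
E
```

```text
(no output)
```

View pics/w1c.png

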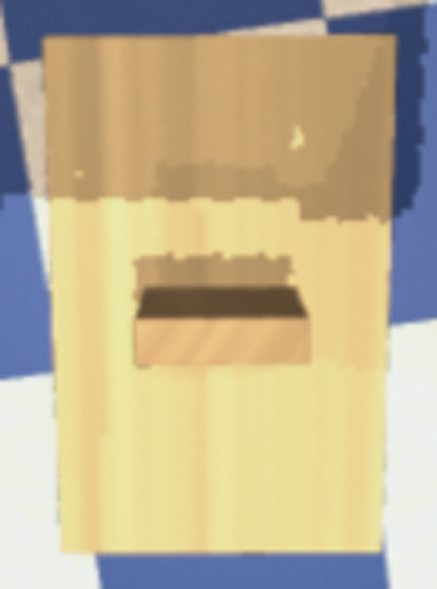

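```bash
python3 - <<'E'
from h import *
np.set_printoptions(precision=4,suppress=True)
W=cam("wrist")
for pts,z in(([(42,37),(397,36),(384,553),(63,553)],.006),([(136,319),(310,319),(311,364),(135,364)],.066)):
    P=np.array([onz(W,(np.array(p)+.5)/3.8-.5+(225,90),z) for p in pts])
    e=P[3]-P[0]+P[2]-P[1]; print(P[:,:2].round(4).tolist(),P.mean(0),[round(float(np.linalg.norm(P[i]-P[i-1])),4) for i in range(4)],np.degrees(np.arctan2(e[1],e[0])))
E
```

```text
[[0.4433, -0.2349], [0.4582, -0.126], [0.6262, -0.1479], [0.611, -0.2564]] [ 0.5347 -0.1913  0.006 ] [0.1691, 0.1099, 0.1694, 0.1096] -7.368086446783085
[[0.5247, -0.215], [0.5315, -0.1663], [0.5444, -0.1675], [0.5375, -0.2172]] [ 0.5345 -0.1915  0.066 ] [0.013, 0.0492, 0.013, 0.0502] -7.79449863102083
```

```bash
python3 - <<'E'
from h import *
go((.5347,-.1925,.033),rot((np.pi,0,3.009)))
E
```

```text
t 2.17 row [0.0003, 0.0, -0.004] [0.0008, 0.006, 0.4117] min rows 4.9
```

Request:
servo_tool(
  moves=[
    [[0,0,-0.004,0.001,0.006,0.06,0],[0,0,-0.004,0.001,0.006,0.13,0],[0,0,-0.004,0.001,0.006,0.2,0],[0,0,-0.004,0.001,0.006,0.27,0],[0,0,-0.004,0.001,0.006,0.34,0],[0,0,-0.004,0.001,0.006,0.39,0],[0,0,-0.004,0.001,0.006,0.412,0],[0,0,-0.004,0.001,0.006,0.412,0],[0,0,-0.004,0.001,0.006,0.412,0.3],[0,0,-0.004,0.001,0.006,0.412,0.6],[0,0,-0.004,0.001,0.006,0.412,0.7],[0,0,-0.004,0.001,0.006,0.412,0.8]],
  ],
  squeeze=30,
)

```text
time_s: 3.17
ee_pos: [0.5353, -0.1927, 0.0343]
eef_rot: [-3.141, 0.002, 3.009]
force: [-0.1, -0.7, -0.5]
grip_width: 0.071
```

```bash
python3 - <<'E'
from h import *
o=get_obs();print(o)
W=cam("wrist");cv2.imwrite("pics/w2.png",W["color"][:,:,::-1])
E
```

```text
{'time_s': 3.1667, 'qpos': array([-4.10171253e-01,  4.81512166e-01,  1.59931741e+00,  5.10846046e-04,
        1.05863551e+00, -1.84874999e+00]), 'joint_vel': array([-0.00247889,  0.00891813,  0.00471781, -0.00128433, -0.00252068,
       -0.00258661]), 'tau': array([ 8.36022198e-02, -5.89020610e+01, -3.09101844e+01, -2.83194700e-02,
        7.85719953e-02,  2.06620985e-03]), 'ee_pos': array([ 0.53525179, -0.19268573,  0.03426544]), 'eef_rot': array([-3.14143761e+00,  2.16818294e-03,  3.00912536e+00]), 'force': array([-0.10977344, -0.68241736, -0.48821675]), 'moment': array([ 0.03086426, -0.03991434,  0.05744889]), 'grip_width': 0.07104060153393545}
```

View pics/w2.png

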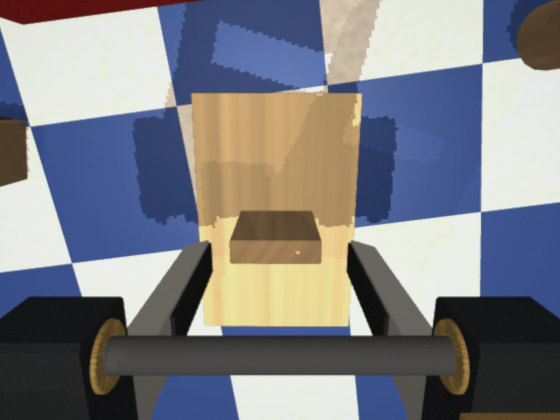

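The board sits squarely between the fingers: the partition spans x 231–321 and the fingers are at 213 and 348. I'll close and lift.

Request:
servo_tool(
  moves=[
    [[0,0,0,0,0,0,1],[0,0,0,0,0,0,1],[0,0,0,0,0,0,1],[0,0,0,0,0,0,1],[0,0,0,0,0,0,1],[0,0,0,0,0,0,1],[0,0,0,0,0,-0.01,1],[0,0,0,0,0,-0.03,1],[0,0,0,0,0,-0.06,1]],
  ],
  squeeze=40,
)

```text
time_s: 3.97
ee_pos: [0.5345, -0.1925, 0.0641]
eef_rot: [3.141, 0.0, 3.009]
force: [-0.3, -0.7, 0.1]
grip_width: 0.0068
```

```bash
python3 - <<'E'
from h import *
W=cam("wrist");cv2.imwrite("pics/w3.png",W["color"][:,:,::-1])
# target above case: flat first
c=np.array([.5605,.2005]);
go((*c,.30),rot((np.pi,0,np.pi+np.radians(8.9))))
E
```

```text
t 4.02 row [-0.0011, 0.0031, -0.1833] [0.0535, 0.7864, -0.4653] min rows 11.0
```

View pics/w3.png

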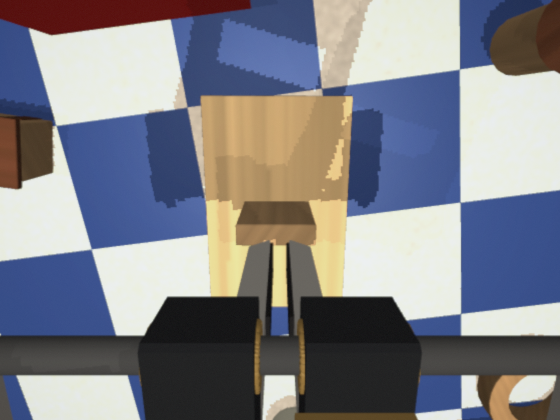

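The fingers closed on nothing: they missed the partition, which lies just on the robot side of them in the image. I'll check where the TCP really is compared with the calibration.

```bash
python3 - <<'E'
from h import *
o=get_obs();p=o["ee_pos"];R=rot(o["eef_rot"]);z=R.apply([0,0,1])
print(o["ee_pos"])
for n in("wrist","scene","side"):
    c=cam(n);cv2.imwrite(f"pics/{n}4.png",c["color"][:,:,::-1])
    print(n,proj(c,[p,p-.019*z,p-.06*z,p-.1*z]).round(1).tolist(),"partition top", proj(c,[(.5345,-.192,.066)]))
s=cv2.imread("pics/scene4.png")[130:270,170:310];d=cv2.imread("pics/side4.png")[200:340,220:360]
cv2.imwrite("pics/c4.png",np.hstack([cv2.resize(x,(400,400),interpolation=2) for x in(s,d)]))
E
```

```text
[ 0.5361986  -0.19315783  0.06789026]
wrist [[277.8, 233.1], [277.7, 244.0], [277.3, 275.5], [276.7, 324.2]] partition top [[279.2725938  229.36590409]]
scene [[231.4, 204.6], [230.9, 198.4], [230.0, 184.7], [229.0, 170.6]] partition top [[232.2034222  205.06732853]]
side [[292.2, 273.5], [292.4, 268.5], [292.7, 257.3], [293.1, 245.6]] partition top [[291.33590085 273.6664333 ]]
```

View pics/c4.png

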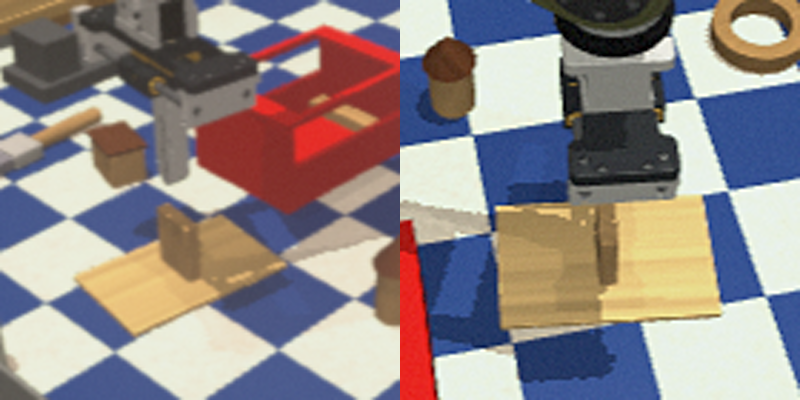

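View pics/wrist4.png

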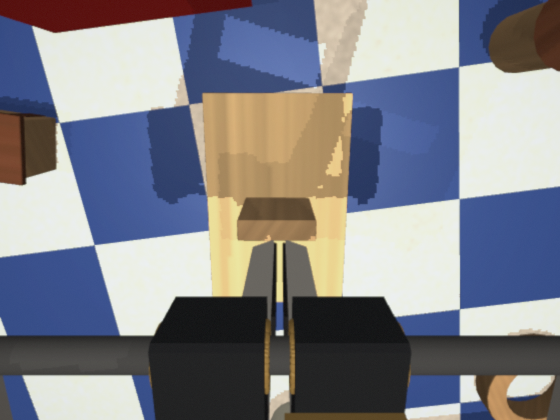

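```bash
python3 - <<'E'
from h import *
D=cam("side");R=rot([-3.1404,0,2.7318]);p=np.array([.219,.5042,.1668])
for y in(-.047,.047):
  print([proj(D,[p+R.apply([x,y,-a]) for a in(0,.019,.034,.06,.097)]).round(1).tolist() for x in (-.008,.008)])
d=cv2.imread("pics/side0.png")[0:100,70:190]; s=cv2.imread("pics/scene4.png")[140:230,200:270]; w=cv2.imread("pics/wrist4.png")[190:300,220:340]
cv2.imwrite("pics/c5.png",np.hstack([cv2.resize(x,None,fx=500/x.shape[0]*.55,fy=500/x.shape[0],interpolation=2) if 0 else cv2.resize(x,(260,int(260*x.shape[0]/x.shape[1])),interpolation=2)[:210] for x in(d,s,w)]))
S=cam("scene");W=cam("wrist");o=get_obs();p=o["ee_pos"];R=rot(o["eef_rot"])
for c in(S,W):
  print(o["grip_width"],[proj(c,[p+R.apply([x,y,-a]) for a in(0,.019,.034,.06,.097)]).round(1).tolist() for x in (-.008,.008) for y in(-.0034,.0034)])
E
```

```text
[[[132.6, 88.3], [130.9, 82.5], [129.5, 77.8], [127.1, 69.5], [123.4, 57.2]], [[127.5, 87.7], [125.7, 81.9], [124.3, 77.2], [121.8, 68.9], [118.1, 56.7]]]
[[[145.7, 71.5], [144.2, 65.8], [143.0, 61.2], [140.9, 53.1], [137.8, 41.0]], [[140.8, 71.0], [139.3, 65.3], [138.1, 60.7], [135.9, 52.6], [132.7, 40.5]]]
0.0006775863954737796 [[[228.8, 206.4], [228.3, 200.3], [227.9, 195.3], [227.2, 186.6], [226.2, 173.7]], [[230.2, 207.5], [229.8, 201.4], [229.4, 196.4], [228.7, 187.7], [227.7, 174.8]], [[233.9, 204.3], [233.5, 198.2], [233.1, 193.3], [232.5, 184.6], [231.6, 171.8]], [[235.4, 205.4], [234.9, 199.3], [234.6, 194.4], [234.0, 185.7], [233.1, 172.8]]]
0.0006775863954737796 [[[272.4, 244.9], [271.9, 256.7], [271.3, 267.6], [270.2, 290.7], [267.8, 338.1]], [[283.2, 245.0], [283.5, 256.8], [283.9, 267.6], [284.5, 290.7], [285.9, 338.1]], [[272.3, 220.7], [271.7, 230.7], [271.2, 239.8], [270.0, 259.4], [267.5, 299.8]], [[283.3, 220.7], [283.7, 230.7], [284.0, 239.8], [284.7, 259.4], [286.1, 299.9]]]
```

View pics/c5.png

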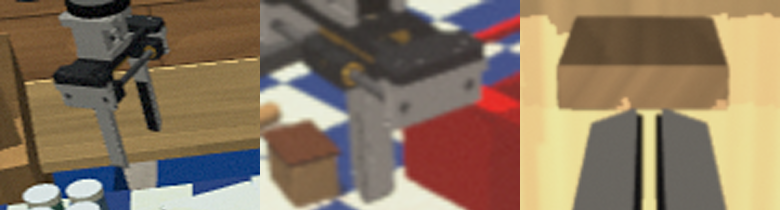

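```bash
python3 - <<'E'
import cv2,numpy as np
d=cv2.imread("pics/side0.png")[0:100,70:190]; s=cv2.imread("pics/scene4.png")[130:220,200:270]
cv2.imwrite("pics/c6.png",cv2.resize(d,None,fx=6,fy=6,interpolation=2))
cv2.imwrite("pics/c7.png",cv2.resize(s,None,fx=6,fy=6,interpolation=2))
E
```

```text
(no output)
```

View pics/c6.png

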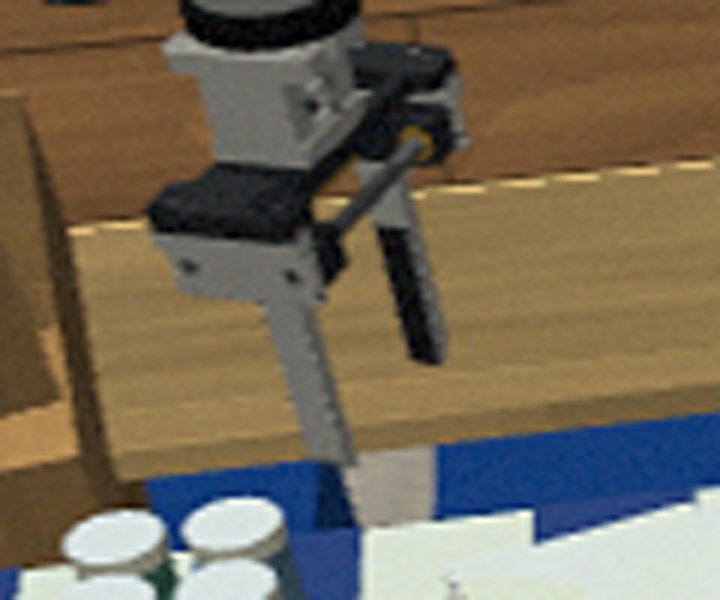

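View pics/c7.png

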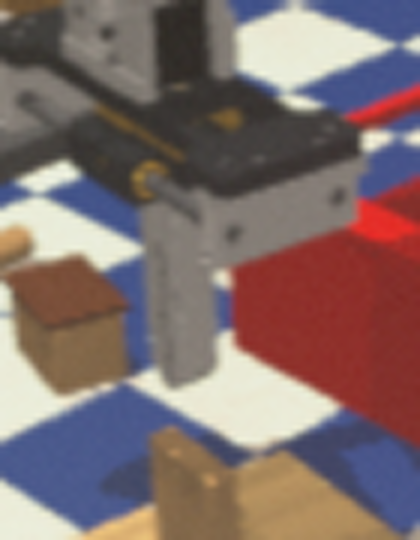

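All three views agree: the real fingertips end about 35 mm short of the reported TCP. At a reported TCP height of z 0.034 the tips were therefore just above the partition (0.066), so I'll use a 35 mm tip offset from here on. The board hasn't moved.

```bash
python3 - <<'E'
from h import *
o=get_obs();print(o["ee_pos"],o["grip_width"])
go((.5347,-.1925,.011),rot((np.pi,0,3.009)))
E
```

```text
[ 0.5346807  -0.19251454  0.06327357] 0.0006775863954737796
t 4.32 row [0.0002, 0.0004, 0.0] [0.0, 0.0, 0.1045] min rows 1.3
```

Request:
servo_tool(
  moves=[
    [[0,0,0,0,0,0,0.2],[0,0,0,0,0,0,0.2],[0,0,0,0,0,0,0.2],[0,0,0,0,0,0,0.2],[0,0,0,0,0,0,0.2],[0,0,0,0,0,0,0.2],[0,0,0,0,0,0,0.2],[0,0,0,0,0,0,0.2],[0,0,0,0,0,0.03,0.2],[0,0,0,0,0,0.06,0.2],[0,0,0,0,0,0.09,0.2],[0,0,0,0,0,0.104,0.2]],
  ],
  squeeze=40,
)

```text
time_s: 5.32
ee_pos: [0.534, -0.1922, 0.0096]
eef_rot: [3.141, -0.001, 3.009]
force: [-0.6, -0.3, -0.2]
grip_width: 0.0743
```

Request:
servo_tool(
  moves=[
    [[0,0,0,0,0,0,0.2],[0,0,0,0,0,0,0.5],[0,0,0,0,0,0,1],[0,0,0,0,0,0,1],[0,0,0,0,0,0,1],[0,0,0,0,0,0,1],[0,0,0,0,0,0,1],[0,0,0,0,0,0,1]],
  ],
  squeeze=40,
)

```text
time_s: 5.98
ee_pos: [0.5344, -0.1925, 0.0104]
eef_rot: [3.141, -0.0, 3.009]
force: [-2.3, 0.2, 6.6]
grip_width: 0.0494
```

The grip reads 49.4 mm on the 50 mm partition. Lifting.

Request:
servo_tool(
  moves=[
    [[0,0,0,0,0,-0.01,1],[0,0,0,0,0,-0.03,1],[0,0,0,0,0,-0.07,1],[0,0,0,0,0,-0.12,1],[0,0,0,0,0,-0.18,1],[0,0,0,0,0,-0.25,1],[0,0,0,0,0,-0.32,1],[0,0,0,0,0,-0.38,1],[0,0,0,0,0,-0.42,1]],
  ],
)

```text
time_s: 6.73
ee_pos: [0.5347, -0.1926, 0.2247]
eef_rot: [-3.141, 0.004, 3.009]
force: [0.1, 0.3, -0.5]
grip_width: 0.0497
```

```bash
cat >> h.py <<'E'
TIP=.035
def tooldown(yaw,tilt=0):
    "case/board yaw; tilt>0: fingers point outward (board -x end low)"
    # board axes -> world: Rz(yaw) Ry(-tilt); tool = board * Rx(pi) * Rz(pi)
    return Ro.from_euler("z",yaw)*Ro.from_euler("y",-tilt)*Ro.from_euler("x",np.pi)*Ro.from_euler("z",np.pi)
E
python3 - <<'E'
from h import *
R=tooldown(-.133); print(R.as_euler("xyz"), get_obs()["eef_rot"])
r=tooldown(0,.3); print(r.apply([0,0,1]))  # z tool at tilt
W=cam("wrist");cv2.imwrite("pics/w8.png",W["color"][:,:,::-1])
S=cam("scene");cv2.imwrite("pics/s8.png",S["color"][:,:,::-1])
go((.5605,.2005,.25),tooldown(np.radians(8.9)))
E
```

```text
[-3.14159265  0.          3.00859265] [-3.14097184  0.00379413  3.00909511]
[ 2.95520207e-01 -1.22464680e-16 -9.55336489e-01]
t 6.83 row [-0.0014, 0.0038, -0.1832] [0.0538, 0.7864, -0.0518] min rows 9.5
```

View pics/w8.png

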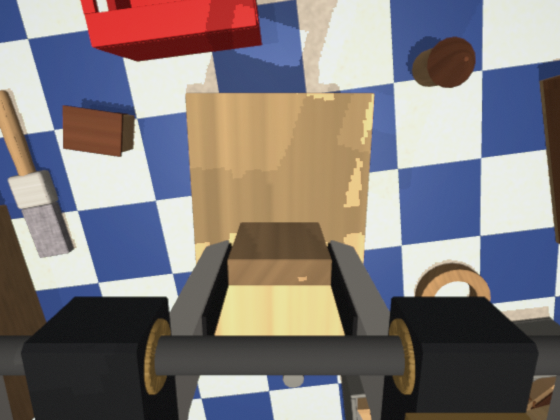

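View pics/s8.png

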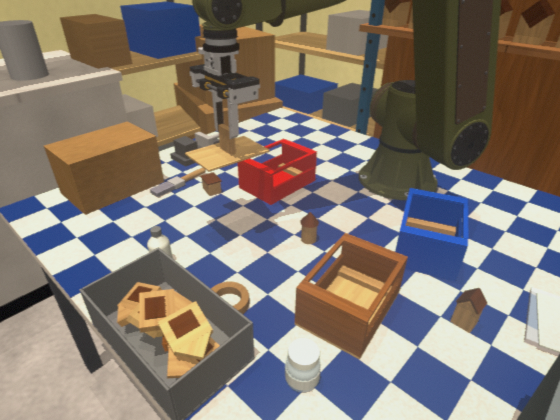

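Request:
servo_tool(
  moves=[
    [[0,0,-0.02,0,0.03,-0.02,1],[0,0,-0.04,0,0.09,-0.04,1],[0,0,-0.07,0.01,0.16,-0.05,1],[0,0,-0.1,0.01,0.24,-0.05,1],[0,0,-0.13,0.02,0.31,-0.05,1],[0,0,-0.16,0.02,0.37,-0.05,1],[0,0,-0.18,0.02,0.4,-0.05,1],[0,0,-0.183,0.02,0.425,-0.05,1],[0,0,-0.183,0.02,0.425,-0.05,1],[0,0,-0.183,0.02,0.425,-0.05,1]],
  ],
)

```text
time_s: 7.67
ee_pos: [0.5532, 0.0189, 0.2489]
eef_rot: [-3.139, 0.005, -2.987]
force: [0.1, -0.1, -1.1]
grip_width: 0.0495
```

```bash
python3 - <<'E'
from h import *
print(get_obs()["ee_pos"])
W=cam("wrist");cv2.imwrite("pics/w9.png",W["color"][:,:,::-1])
i=cv2.imread("pics/w9.png");cv2.imwrite("pics/w9c.png",cv2.resize(i[20:220,360:560],None,fx=3,fy=3,interpolation=2))
E
```

```text
[0.55319109 0.01891942 0.24888113]
```

View pics/w9.png

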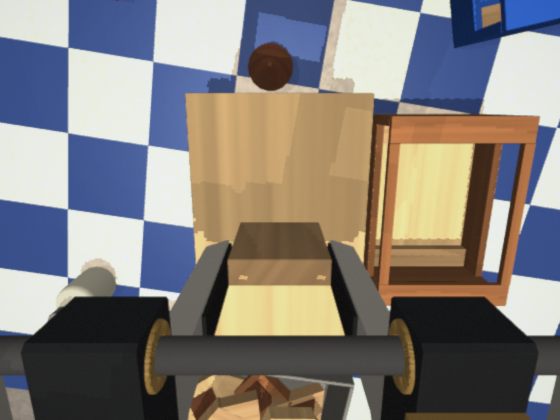

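View pics/w9c.png

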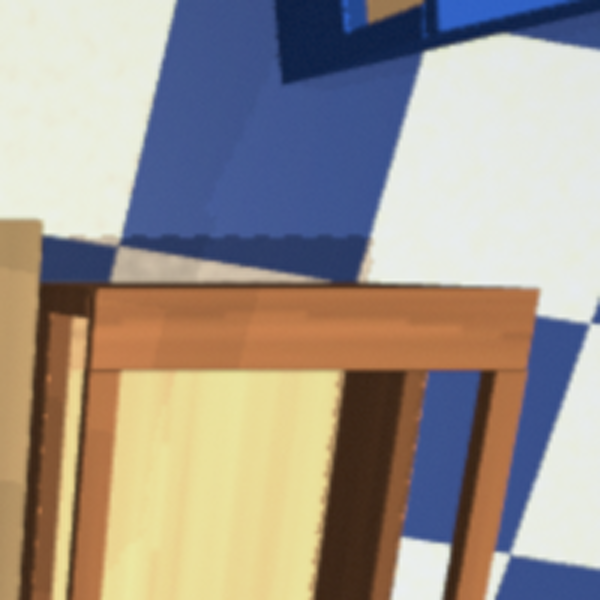

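```bash
python3 - <<'E'
import cv2
i=cv2.imread("pics/w9.png");cv2.imwrite("pics/w9d.png",cv2.resize(i[210:320,360:560],None,fx=4,fy=4,interpolation=2))
E
```

```text
(no output)
```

View pics/w9d.png

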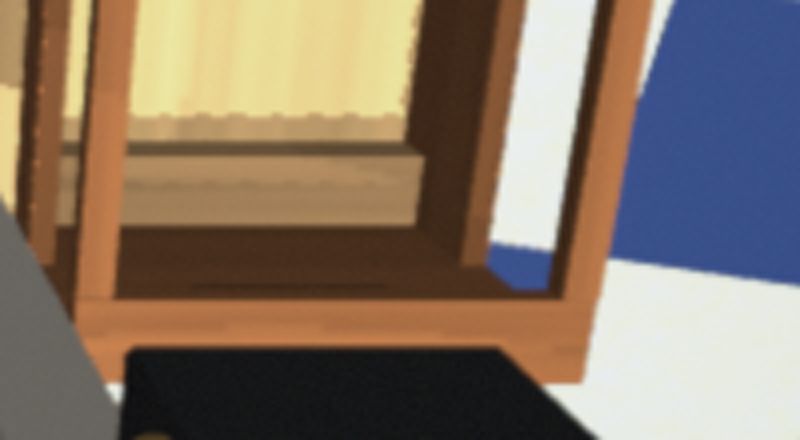

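```bash
python3 - <<'E'
from h import *
np.set_printoptions(precision=4,suppress=True)
W=cam("wrist")
a=lambda x,y:(np.array((x,y))+.5)/3-.5+(360,20)
b=lambda x,y:(np.array((x,y))+.5)/4-.5+(360,210)
for z in(.104,):
  P=np.array([onz(W,p,z) for p in(a(97,288),a(540,290),b(583,382),b(76,301))])
  Q=np.array([onz(W,p,z) for p in(a(120,370),a(497,370),b(567,298),b(115,298))])
  for X in(P,Q): print(X[:,:2].round(4).tolist(),[round(float(np.linalg.norm(X[i]-X[i-1])),4) for i in range(4)],X.mean(0)[:2])
  e=(P[2]-P[1]);print(np.degrees(np.arctan2(e[1],e[0])));e=(P[1]-P[0]);print(np.degrees(np.arctan2(-e[0],e[1])));e=(Q[2]-Q[1]+Q[3]-Q[0]);print(np.degrees(np.arctan2(e[1],e[0])))
  print("outer diag mid",(P[0]+P[2])/2)
# side/scene refs projecting candidate model
S=cam("scene");D=cam("side")
for z in(.104,):
  y=np.radians(8.9);c=np.array([.5605,.203]);R=np.array([[np.cos(y),-np.sin(y)],[np.sin(y),np.cos(y)]])
  X=[(*(c+R@v),z) for v in([-.102,.071],[.102,.071],[.102,-.071],[-.102,-.071])]
  print(proj(S,X).round(1).tolist(),proj(D,X).round(1).tolist(),proj(W,X).round(1).tolist())
E
```

```text
[[0.4698, 0.115], [0.4487, 0.2545], [0.6484, 0.2859], [0.6461, 0.1425]] [0.1784, 0.1411, 0.2022, 0.1435] [0.5532 0.1995]
[[0.4939, 0.1284], [0.475, 0.2493], [0.6245, 0.2736], [0.6436, 0.1527]] [0.1516, 0.1224, 0.1514, 0.1224] [0.5593 0.201 ]
8.941607829500459
8.621697881238427
9.230500839497624
outer diag mid [0.5591 0.2005 0.104 ]
[[408.6, 256.2], [367.8, 322.0], [296.2, 287.2], [345.4, 232.2]] [[225.2, 136.8], [293.5, 120.7], [313.5, 150.8], [240.4, 169.5]] [[542.5, 116.9], [507.4, 307.0], [378.7, 306.9], [393.9, 117.0]]
```

```bash
cat >> h.py <<'E'
CC=np.array([.5593,.2008,0]); CY=np.radians(9.0); GO=.0104
def world(X,Z,Y=0): return CC+Ro.from_euler("z",CY).apply([X,Y,Z])
def boardpose(lx,lz,th):
    t=np.radians(th); c=np.array([lx+85*np.cos(t),lz+85*np.sin(t)])/1000; g=c+GO*np.array([-np.sin(t),np.cos(t)])
    return world(g[0],g[1]),tooldown(CY,t)
def rows(poses):
    o=get_obs(); R0=rot(o["eef_rot"]); p0=o["ee_pos"]; print("t",o["time_s"])
    for p,R in poses:
        print((R0.inv()*R).as_rotvec().round(4)/(np.pi/2).__float__() if 0 else np.round((R0.inv()*R).as_rotvec()/(np.pi/2),3).tolist(),np.round(R0.inv().apply(p-p0)/.5,3).tolist())
E
python3 - <<'E'
from h import *
rows([boardpose(-68,160,30)])
rows([boardpose(-68,160,15)])
E
```

```text
t 7.8667
[-0.003, -0.33, -0.002] [-0.068, 0.36, 0.075]
t 7.8667
[-0.002, -0.163, -0.002] [-0.09, 0.36, 0.114]
```

Request:
servo_tool(
  moves=[
    [[0,0,0,-0.01,0.04,-0.01,1],[0,-0.02,0,-0.02,0.09,-0.01,1],[0,-0.06,0,-0.03,0.15,0,1],[0,-0.11,0,-0.05,0.21,0.01,1],[0,-0.16,0,-0.06,0.27,0.02,1],[0,-0.21,0,-0.065,0.31,0.03,1],[0,-0.26,0,-0.067,0.34,0.05,1],[-0.003,-0.3,-0.002,-0.068,0.355,0.07,1],[-0.003,-0.33,-0.002,-0.068,0.36,0.075,1],[-0.003,-0.33,-0.002,-0.068,0.36,0.075,1],[-0.003,-0.33,-0.002,-0.068,0.36,0.075,1]],
  ],
)

```text
time_s: 8.78
ee_pos: [0.5596, 0.2005, 0.2118]
eef_rot: [3.141, 0.522, -2.985]
force: [-1.1, -0.1, -0.9]
grip_width: 0.0494
```

```bash
python3 - <<'E'
from h import *
o=get_obs();print(o["ee_pos"],o["eef_rot"],o["qpos"],boardpose(-68,160,30)[0])
for n in("side","wrist","scene"):
    c=cam(n);cv2.imwrite(f"pics/{n}10.png",c["color"][:,:,::-1])
d=cv2.imread("pics/side10.png")[40:200,190:350];s=cv2.imread("pics/scene10.png")[130:350,240:460]
cv2.imwrite("pics/c10.png",np.hstack([cv2.resize(x,(400,400),interpolation=2) for x in(s,d)]))
rows([boardpose(*a) for a in((-68,160,30),(-68,110,30),(-68,90,30),(-72,70,30),(-84,48,30),(-86.5,30,28))])
E
```

```text
[0.55960124 0.20050326 0.21176424] [ 3.14106122  0.52246622 -2.98514648] [ 0.32591563  0.05808398  1.7984429  -0.12014781  0.77235446 -1.33733242] [0.55970708 0.20086448 0.21150666]
t 8.9333
[0.0, 0.0, -0.001] [0.002, 0.001, 0.001]
[0.0, 0.0, -0.001] [0.052, 0.001, 0.087]
[0.0, 0.0, -0.001] [0.072, 0.001, 0.122]
[0.0, 0.0, -0.001] [0.099, 0.001, 0.152]
[0.0, 0.0, -0.001] [0.142, 0.001, 0.179]
[0.0, 0.022, -0.001] [0.164, 0.001, 0.213]
```

View pics/c10.png

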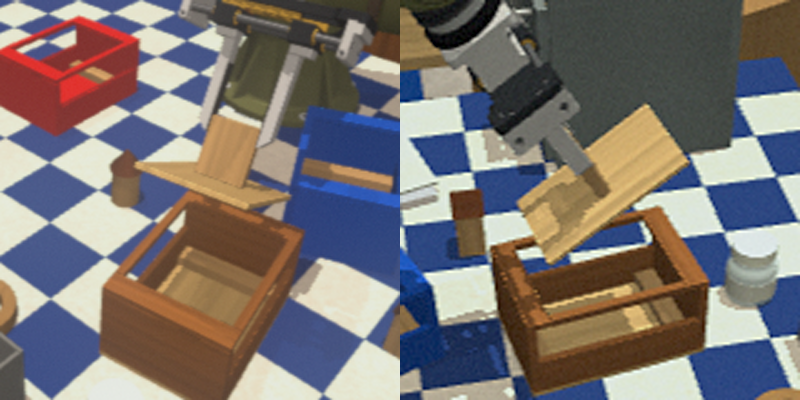

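View pics/wrist10.png

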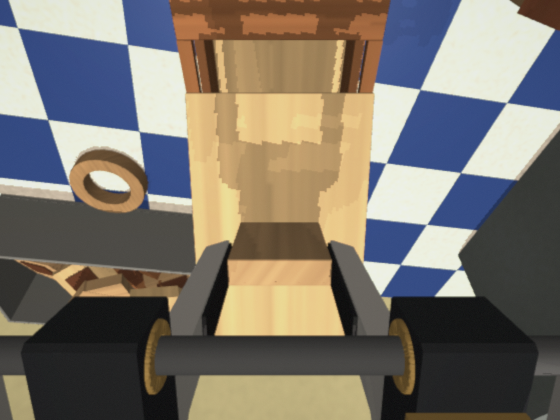

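Request:
servo_tool(
  moves=[
    [[0,0,0,0.015,0.001,0.025,1],[0,0,0,0.034,0.001,0.056,1],[0,0,0,0.052,0.001,0.087,1],[0,0,0,0.063,0.001,0.106,1],[0,0,0,0.072,0.001,0.122,1],[0,0,0,0.072,0.001,0.122,1]],
  ],
)

```text
time_s: 9.43
ee_pos: [0.5596, 0.2004, 0.1398]
eef_rot: [3.141, 0.521, -2.986]
force: [-0.9, 0.0, -0.4]
grip_width: 0.0494
```

```bash
python3 - <<'E'
from h import *
o=get_obs();print(o["force"])
for n in("side","wrist","scene"):
    c=cam(n);cv2.imwrite(f"pics/{n}11.png",c["color"][:,:,::-1])
d=cv2.imread("pics/side11.png")[40:200,190:350];s=cv2.imread("pics/scene11.png")[180:350,270:440]
cv2.imwrite("pics/c11.png",np.hstack([cv2.resize(x,(400,400),interpolation=2) for x in(s,d)]))
rows([boardpose(*a) for a in((-68,90,30),(-70,76,30),(-75,62,30),(-80,50,30),(-84,42,30),(-86.5,32,28))])
E
```

```text
[-0.89392588  0.01698606 -0.40067581]
t 9.5833
[0.0, 0.001, -0.001] [0.002, 0.0, 0.001]
[0.0, 0.001, -0.001] [0.02, -0.0, 0.023]
[0.0, 0.001, -0.001] [0.042, -0.0, 0.042]
[0.0, 0.001, -0.001] [0.063, -0.0, 0.058]
[0.0, 0.001, -0.001] [0.078, -0.0, 0.068]
[0.0, 0.023, -0.001] [0.092, -0.0, 0.089]
```

View pics/c11.png

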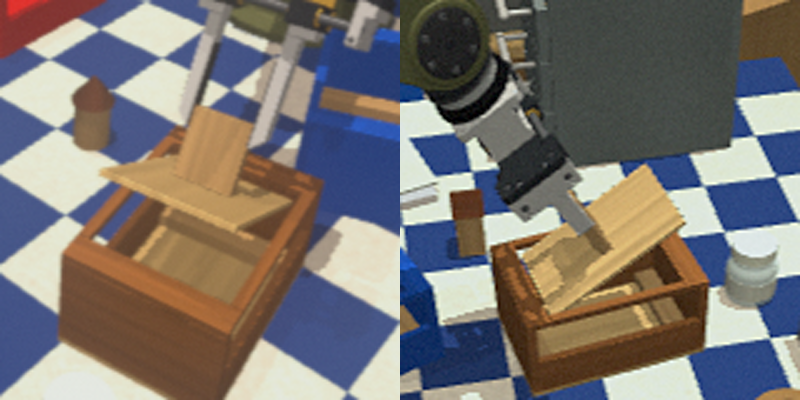

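View pics/wrist11.png

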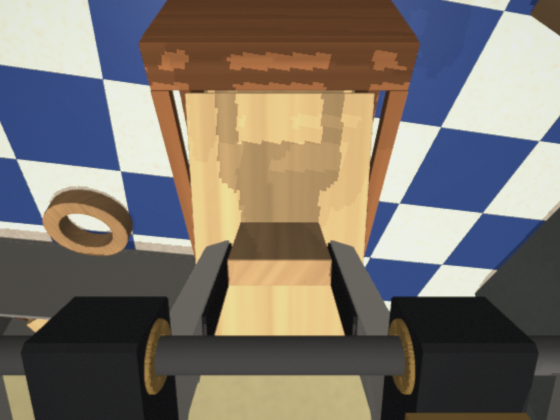

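The low end is through the opening, centred, with no contact force. Sliding it under the near frame bar.

Request:
servo_tool(
  moves=[
    [[0,0,0,0.01,0,0.012,1],[0,0,0,0.02,0,0.023,1],[0,0,0,0.031,0,0.033,1],[0,0,0,0.042,0,0.042,1],[0,0,0,0.053,0,0.05,1],[0,0,0,0.063,0,0.058,1],[0,0,0,0.071,0,0.063,1],[0,0,0,0.078,0,0.068,1],[0,0.01,-0.001,0.085,0,0.078,1],[0,0.023,-0.001,0.092,0,0.089,1],[0,0.023,-0.001,0.092,0,0.089,1]],
  ],
)

```text
time_s: 10.5
ee_pos: [0.5432, 0.1982, 0.08]
eef_rot: [3.142, 0.486, -2.984]
force: [0.2, -0.2, -1.3]
grip_width: 0.0496
```

```bash
python3 - <<'E'
from h import *
o=get_obs();print(o["force"])
for n in("side","wrist","scene"):
    c=cam(n);cv2.imwrite(f"pics/{n}12.png",c["color"][:,:,::-1])
d=cv2.imread("pics/side12.png")[100:210,215:325];s=cv2.imread("pics/scene12.png")[180:350,270:440]
cv2.imwrite("pics/c12.png",np.hstack([cv2.resize(x,(400,400),interpolation=2) for x in(s,d)]))
rows([boardpose(*a) for a in((-86.5,32,28),(-86.5,31,26),(-86.5,30,24),(-86.5,29,22),(-86.5,28,20),(-86.5,27,17),(-86.5,27,14),(-86.5,27,11),(-86,27,8),(-85.5,27,5),(-85,27,0))])
E
```

```text
[ 0.22522788 -0.15570642 -1.34736364]
t 10.65
[0.0, -0.0, -0.0] [0.0, -0.0, -0.0]
[0.0, 0.022, -0.0] [0.0, -0.0, 0.007]
[0.0, 0.044, -0.0] [0.001, -0.0, 0.015]
[0.0, 0.067, -0.0] [0.002, -0.0, 0.023]
[0.0, 0.089, -0.0] [0.003, -0.0, 0.03]
[0.0, 0.122, -0.0] [0.004, -0.0, 0.041]
[0.0, 0.156, -0.0] [0.005, -0.0, 0.05]
[0.0, 0.189, -0.0] [0.006, -0.0, 0.059]
[0.0, 0.222, -0.0] [0.007, -0.0, 0.068]
[0.0, 0.256, -0.0] [0.008, -0.0, 0.077]
[0.0, 0.311, -0.0] [0.012, -0.0, 0.092]
```

View pics/c12.png

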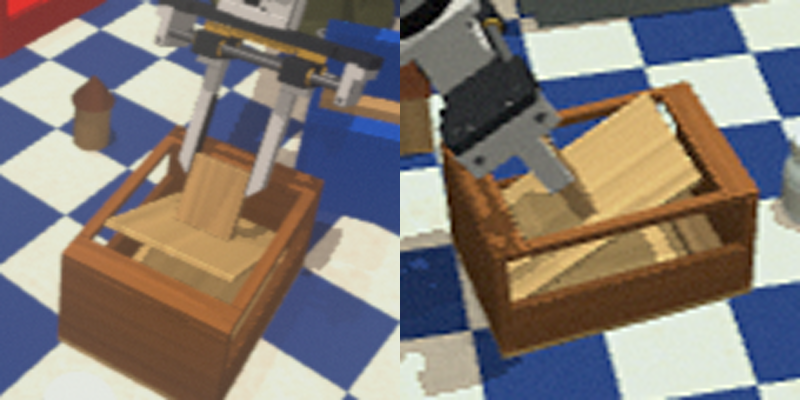

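View pics/wrist12.png

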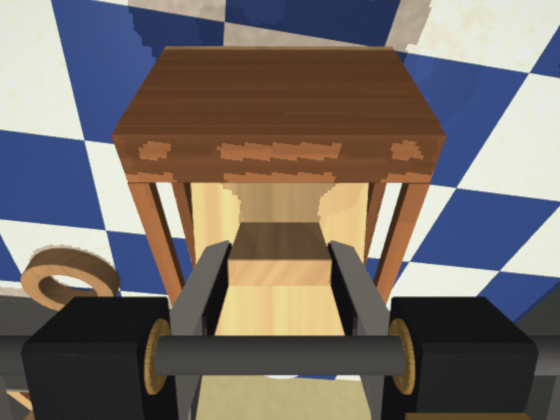

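The far end clears the far frame bar by about 5 crop px. Rotating down.

Request:
servo_tool(
  moves=[
    [[0,0.01,0,0,0,0.003,1],[0,0.022,0,0,0,0.007,1],[0,0.044,0,0.001,0,0.015,1],[0,0.067,0,0.002,0,0.023,1],[0,0.089,0,0.003,0,0.03,1],[0,0.122,0,0.004,0,0.041,1],[0,0.156,0,0.005,0,0.05,1],[0,0.189,0,0.006,0,0.059,1],[0,0.189,0,0.006,0,0.059,1]],
  ],
)

```text
time_s: 11.4
ee_pos: [0.5556, 0.2002, 0.0532]
eef_rot: [3.141, 0.189, -2.985]
force: [0.3, -0.6, -0.2]
grip_width: 0.0497
```

```bash
python3 - <<'E'
from h import *
o=get_obs();print(o["force"])
for n in("side","wrist","scene"):
    c=cam(n);cv2.imwrite(f"pics/{n}13.png",c["color"][:,:,::-1])
d=cv2.imread("pics/side13.png")[100:210,215:325];s=cv2.imread("pics/scene13.png")[180:350,270:440]
cv2.imwrite("pics/c13.png",np.hstack([cv2.resize(x,(400,400),interpolation=2) for x in(s,d)]))
rows([boardpose(*a) for a in((-86.5,27,11),(-86,27,8),(-85.5,26,4),(-85,26,0),(-85,22,0),(-85,20,0))])
E
```

```text
[ 0.27547732 -0.55983966 -0.2233487 ]
t 11.55
[0.0, 0.0, 0.0] [-0.0, -0.0, -0.0]
[0.0, 0.034, 0.0] [-0.002, -0.0, 0.009]
[0.0, 0.078, 0.0] [-0.003, -0.0, 0.023]
[0.0, 0.123, 0.0] [-0.004, -0.0, 0.035]
[0.0, 0.123, 0.0] [-0.002, -0.0, 0.043]
[0.0, 0.123, 0.0] [-0.001, -0.0, 0.047]
```

View pics/c13.png

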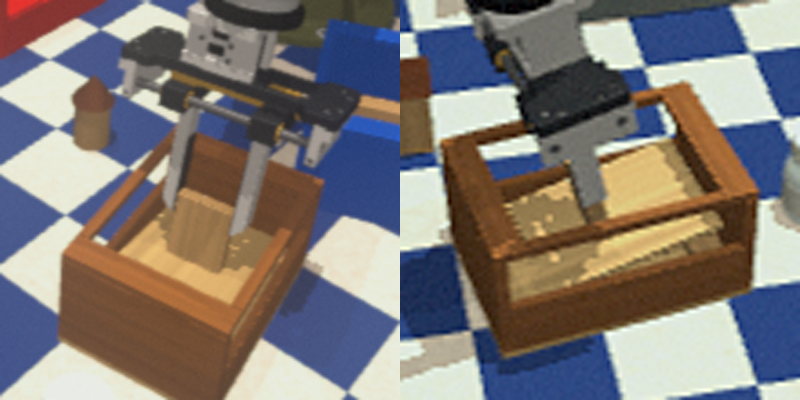

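View pics/wrist13.png

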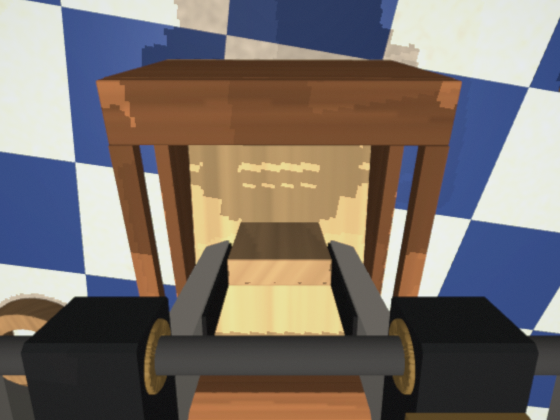

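The far end is below the frame with no contact. Levelling, then setting down.

Request:
servo_tool(
  moves=[
    [[0,0.017,0,-0.001,0,0.005,1],[0,0.034,0,-0.002,0,0.009,1],[0,0.056,0,-0.002,0,0.016,1],[0,0.078,0,-0.003,0,0.023,1],[0,0.1,0,-0.004,0,0.029,1],[0,0.123,0,-0.004,0,0.035,1],[0,0.123,0,-0.003,0,0.039,1],[0,0.123,0,-0.002,0,0.043,1],[0,0.123,0,-0.001,0,0.045,1],[0,0.123,0,-0.001,0,0.047,1]],
  ],
)

```text
time_s: 12.38
ee_pos: [0.5587, 0.2008, 0.0304]
eef_rot: [3.141, 0.0, -2.984]
force: [0.2, 0.2, -0.8]
grip_width: 0.0497
```

```bash
python3 - <<'E'
from h import *
o=get_obs();print(o["force"],o["moment"],o["ee_pos"])
for n in("side","wrist","scene"):
    c=cam(n);cv2.imwrite(f"pics/{n}14.png",c["color"][:,:,::-1])
d=cv2.imread("pics/side14.png")[100:210,215:325];s=cv2.imread("pics/scene14.png")[180:350,270:440]
cv2.imwrite("pics/c14.png",np.hstack([cv2.resize(x,(400,400),interpolation=2) for x in(s,d)]))
rows([boardpose(*a) for a in((-85,20,0),)])
E
```

```text
[ 0.16919525  0.19887921 -0.78617531] [ 0.02294638  0.02360682 -0.04466201] [0.55866694 0.20081915 0.03038595]
t 12.5333
[0.0, 0.0, 0.0] [-0.001, -0.0, 0.0]
```

View pics/c14.png

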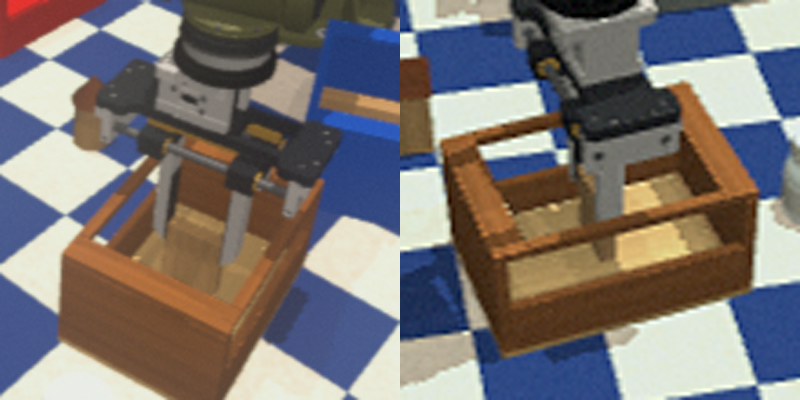

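View pics/wrist14.png

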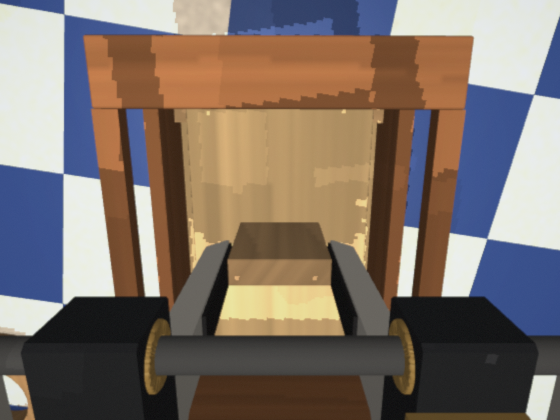

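Request:
servo_tool(
  moves=[
    [[0,0,0,0,0,0.001,1],[0,0,0,0,0,0.002,1],[0,0,0,0,0,0.002,1]],
  ],
)

```text
time_s: 12.78
ee_pos: [0.5591, 0.2009, 0.0304]
eef_rot: [3.141, 0.001, -2.984]
force: [-4.1, -0.5, 6.7]
grip_width: 0.0497
```

Contact: 6.7 N upward at the ledge height. Releasing and withdrawing straight up.

Request:
servo_tool(
  moves=[
    [[0,0,0,0,0,0,0.45],[0,0,0,0,0,0,0.3],[0,0,0,0,0,0,0.25],[0,0,0,0,0,0,0.25],[0,0,0,0,0,0,0.25],[0,0,0,0,0,-0.03,0.25],[0,0,0,0,0,-0.08,0.25],[0,0,0,0,0,-0.14,0.25],[0,0,0,0,0,-0.21,0.25],[0,0,0,0,0,-0.28,0.25],[0,0,0,0,0,-0.34,0.25],[0,0,0,0,0,-0.4,0.25]],
  ],
)

```text
time_s: 13.78
ee_pos: [0.5588, 0.2008, 0.2323]
eef_rot: [3.141, 0.001, -2.984]
force: [0.0, 0.3, -0.6]
grip_width: 0.0702
```

```bash
python3 - <<'E'
from h import *
for n in("side","wrist","scene"):
    c=cam(n);cv2.imwrite(f"pics/{n}15.png",c["color"][:,:,::-1])
d=cv2.imread("pics/side15.png")[100:210,215:325];s=cv2.imread("pics/scene15.png")[220:350,280:410]
cv2.imwrite("pics/c15.png",np.hstack([cv2.resize(x,(400,400),interpolation=2) for x in(s,d)]))
W=cam("wrist")
for X in (1,-1):
  print(proj(W,[world(.085*X,.026,.055),world(.085*X,.026,-.055),world(.007*X,.086,.025),world(.007*X,.086,-.025)]).round(1).tolist())
o=get_obs(); go((.4347,.391,.22),tooldown(-.05)); print(o["force"])
E
```

```text
[[322.9, 241.9], [233.4, 241.8], [302.7, 190.8], [253.5, 190.8]]
[[328.0, 97.7], [228.6, 97.5], [303.0, 177.3], [253.2, 177.2]]
t 13.98 row [0.0003, 0.0008, 0.132] [0.1859, 0.4146, 0.0206] min rows 5.5
[ 0.72241557  0.53357227 -1.0854569 ]
```

View pics/c15.png

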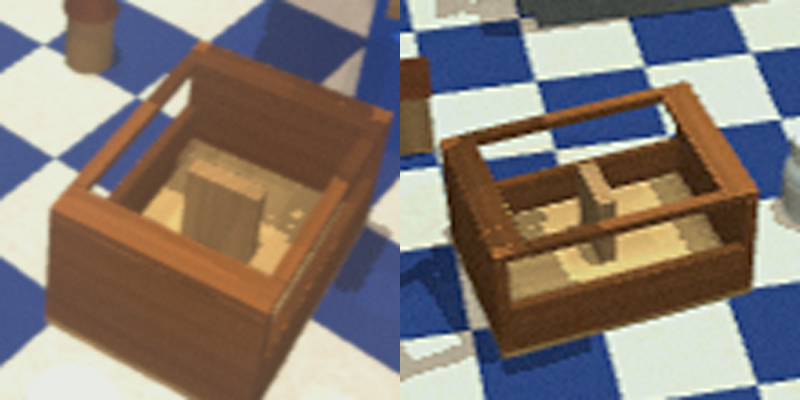

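View pics/wrist15.png

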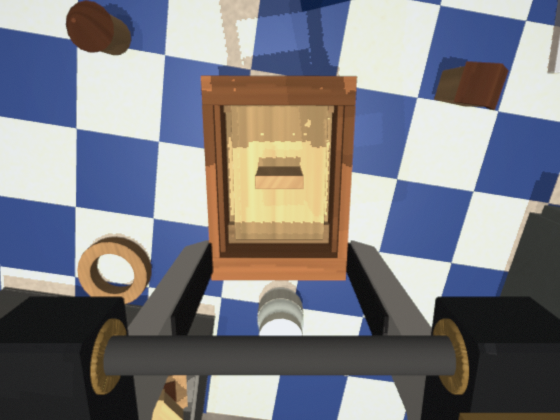

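The board is seated flat: the partition top is at (256–302, 176–188) in the wrist view, against a predicted (253–303, 177–191). Next, the house.

Request:
servo_tool(
  moves=[
    [[0,0,0.02,0.03,0.06,0,0.1],[0,0,0.04,0.06,0.13,0,0.1],[0,0,0.07,0.09,0.2,0.01,0.1],[0,0,0.09,0.12,0.27,0.01,0.1],[0,0,0.11,0.15,0.34,0.02,0.1],[0,0,0.132,0.175,0.39,0.02,0.1],[0,0,0.132,0.186,0.415,0.02,0.1],[0,0,0.132,0.186,0.415,0.02,0.1],[0,0,0.132,0.186,0.415,0.02,0.1]],
  ],
)

```text
time_s: 14.73
ee_pos: [0.4346, 0.3909, 0.2193]
eef_rot: [-3.141, 0.0, 3.093]
force: [0.3, -0.6, 0.1]
grip_width: 0.0846
```

```bash
python3 - <<'E'
from h import *
W=cam("wrist");cv2.imwrite("pics/w16.png",W["color"][:,:,::-1])
i=cv2.imread("pics/w16.png");cv2.imwrite("pics/w16c.png",cv2.resize(i[120:240,220:340],None,fx=5,fy=5,interpolation=2))
E
```

```text
(no output)
```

View pics/w16.png

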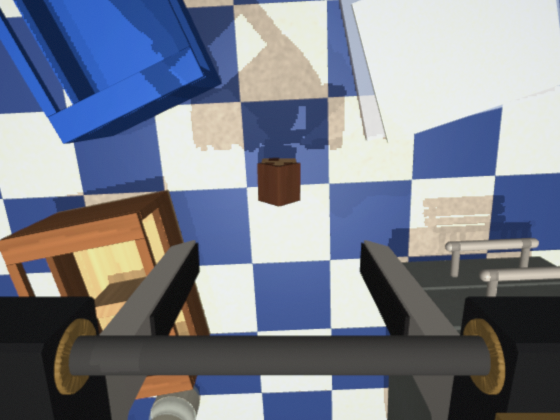

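View pics/w16c.png

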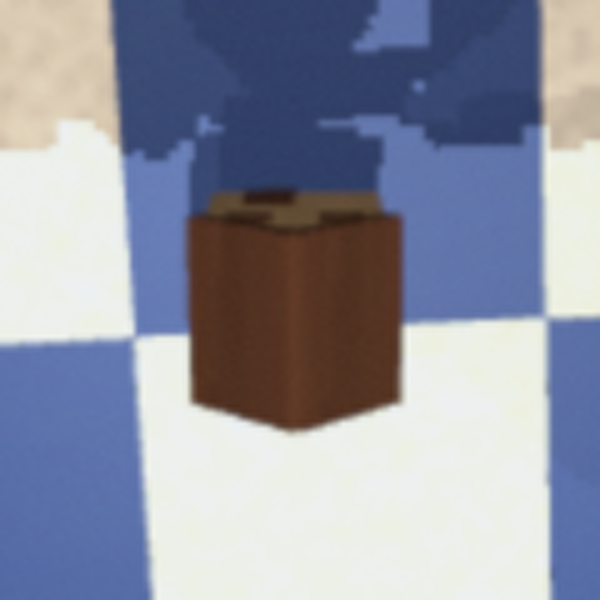

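```bash
python3 - <<'E'
from h import *
np.set_printoptions(precision=4,suppress=True)
W=cam("wrist");f=lambda x,y:(np.array((x,y))+.5)/5-.5+(220,120)
r=[onz(W,f(*p),.085) for p in((296,230),(297,430))]
e=[onz(W,f(*p),.058) for p in((189,215),(191,402),(401,401),(402,215))]
print(np.array(r),np.mean(r,0),np.linalg.norm(r[0]-r[1])); e=np.array(e);print(e,e.mean(0),np.linalg.norm(e[0]-e[1]),np.linalg.norm(e[0]-e[3]))
for a,b in((r[0],r[1]),(e[0],e[1]),(e[3],e[2])): d=b-a;print(np.degrees(np.arctan2(d[1],d[0])))
for a,b in((e[0],e[3]),(e[1],e[2])): d=b-a;print(np.degrees(np.arctan2(-d[0],d[1])))
E
```

```text
[[0.4134 0.3918 0.085 ]
 [0.4533 0.3901 0.085 ]] [0.4334 0.391  0.085 ] 0.03992795947095166
[[0.4134 0.3696 0.058 ]
 [0.4533 0.3675 0.058 ]
 [0.4552 0.4121 0.058 ]
 [0.4155 0.4137 0.058 ]] [0.4344 0.3907 0.058 ] 0.03994845039364238 0.044141365060901966
-2.5066327867464007
-3.053880021536014
-2.2336915696463366
-2.771257710938014
-2.487316982366314
```

The house centre is (0.434, 0.391), yaw −2.6°; its roof measures 39.9 × 44.1 mm against 40 × about 44 expected. Descending.

```bash
python3 - <<'E'
from h import *
go((.4338,.3908,.001),tooldown(-.0455))
E
```

```text
t 14.83 row [-0.0, 0.0006, -0.0032] [0.0037, 0.0012, 0.4377] min rows 5.2
```

Request:
servo_tool(
  moves=[
    [[0,0,-0.003,0.003,0.001,0.05,0.1],[0,0,-0.003,0.003,0.001,0.12,0.1],[0,0,-0.003,0.003,0.001,0.2,0.1],[0,0,-0.003,0.003,0.001,0.27,0.1],[0,0,-0.003,0.003,0.001,0.33,0.1],[0,0,-0.003,0.003,0.001,0.38,0.1],[0,0,-0.003,0.003,0.001,0.42,0.1],[0,0,-0.003,0.003,0.001,0.437,0.1],[0,0,-0.003,0.003,0.001,0.437,0.1]],
  ],
  squeeze=20,
)

```text
time_s: 15.58
ee_pos: [0.434, 0.3891, -0.0004]
eef_rot: [-3.139, -0.001, 3.095]
force: [-0.3, -0.1, 0.0]
grip_width: 0.0849
```

```bash
python3 - <<'E'
from h import *
W=cam("wrist");cv2.imwrite("pics/w17.png",W["color"][:,:,::-1])
S=cam("scene");i=S["color"][:,:,::-1];cv2.imwrite("pics/s17.png",cv2.resize(i[200:340,400:540],None,fx=4,fy=4,interpolation=2))
E
```

```text
(no output)
```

View pics/w17.png

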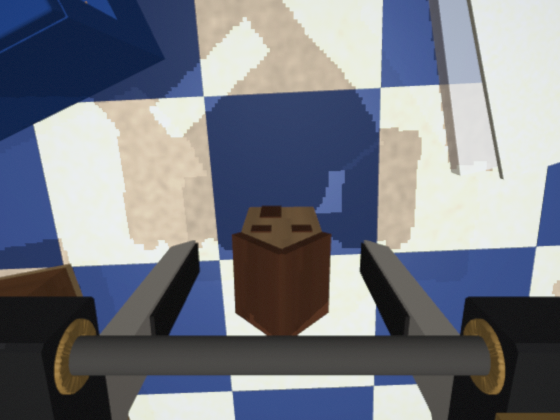

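View pics/s17.png

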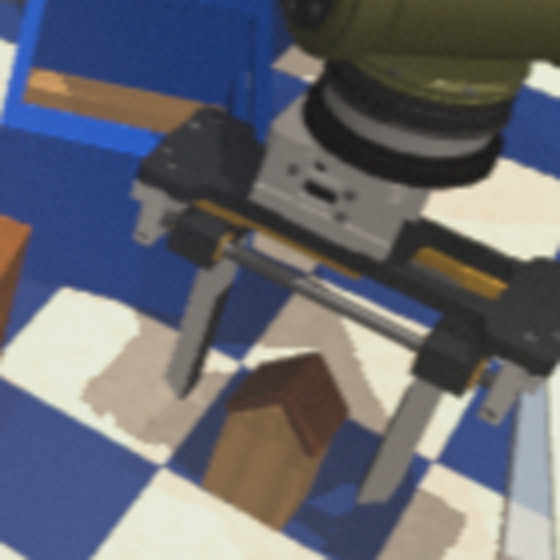

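Request:
servo_tool(
  moves=[
    [[0,0,0,0,0,0,0.3],[0,0,0,0,0,0,0.4],[0,0,0,0,0,0,0.5],[0,0,0,0,0,0,0.6],[0,0,0,0,0,0,0.8],[0,0,0,0,0,0,0.8],[0,0,0,0,0,0,0.8],[0,0,0,0,0,0,0.8]],
  ],
  squeeze=25,
)

```text
time_s: 16.35
ee_pos: [0.435, 0.3905, 0.0024]
eef_rot: [3.141, 0.002, 3.095]
force: [-0.2, -0.1, 2.0]
grip_width: 0.0431
```

```bash
python3 - <<'E'
from h import *
W=cam("wrist");cv2.imwrite("pics/w18.png",W["color"][:,:,::-1])
o=get_obs();print(o["grip_width"],o["force"],o["ee_pos"],o["eef_rot"])
E
```

```text
0.04279238759374124 [-0.36299153 -0.88938598  0.95408192] [0.43500479 0.3904934  0.00237718] [3.14100686e+00 1.75655739e-03 3.09502837e+00]
```

View pics/w18.png

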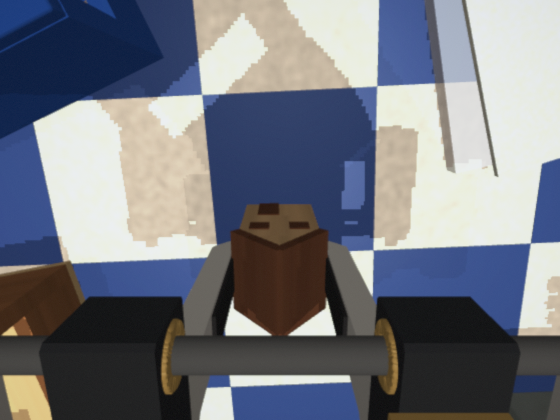

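The grip is at the eaves (43 mm). Lifting gently, then checking that the house hangs straight.

Request:
servo_tool(
  moves=[
    [[0,0,0,0,0,-0.005,0.8],[0,0,0,0,0,-0.015,0.8],[0,0,0,0,0,-0.03,0.8],[0,0,0,0,0,-0.05,0.8],[0,0,0,0,0,-0.07,0.8],[0,0,0,0,0,-0.08,0.8],[0,0,0,0,0,-0.08,0.8]],
  ],
  squeeze=30,
)

```text
time_s: 16.98
ee_pos: [0.4356, 0.391, 0.0443]
eef_rot: [3.139, 0.004, 3.095]
force: [-0.0, 0.3, -0.2]
grip_width: 0.0431
```

```bash
python3 - <<'E'
from h import *
W=cam("wrist");cv2.imwrite("pics/w19.png",W["color"][:,:,::-1])
S=cam("scene");i=S["color"][:,:,::-1];cv2.imwrite("pics/s19.png",cv2.resize(i[180:340,400:540],None,fx=3.7,fy=3.7,interpolation=2))
D=cam("side");i=D["color"][:,:,::-1];cv2.imwrite("pics/d19.png",cv2.resize(i[40:150,150:290],None,fx=5,fy=5,interpolation=2))
o=get_obs();print(o["grip_width"],o["force"],o["ee_pos"],o["eef_rot"])
E
```

```text
0.04273211232349962 [-0.65499556 -0.17883768 -0.78613272] [0.43480047 0.39036389 0.04215991] [3.14121397e+00 1.55512529e-03 3.09503082e+00]
```

View pics/w19.png

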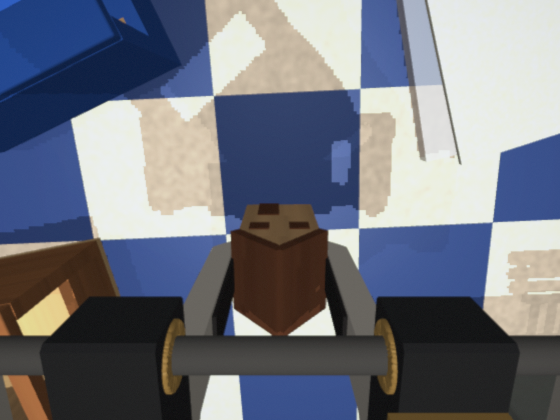

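View pics/s19.png

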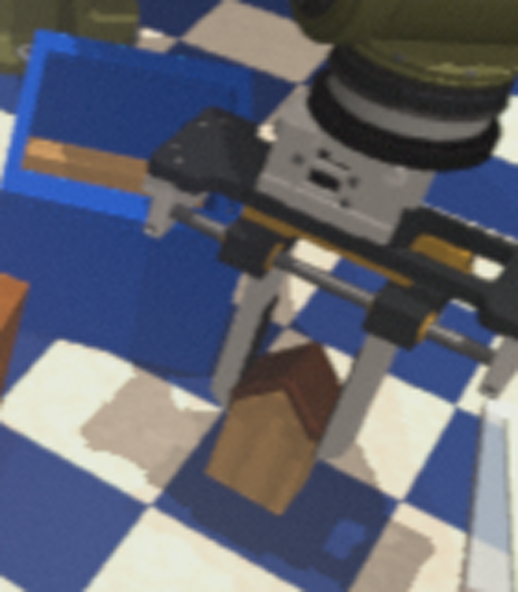

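View pics/d19.png

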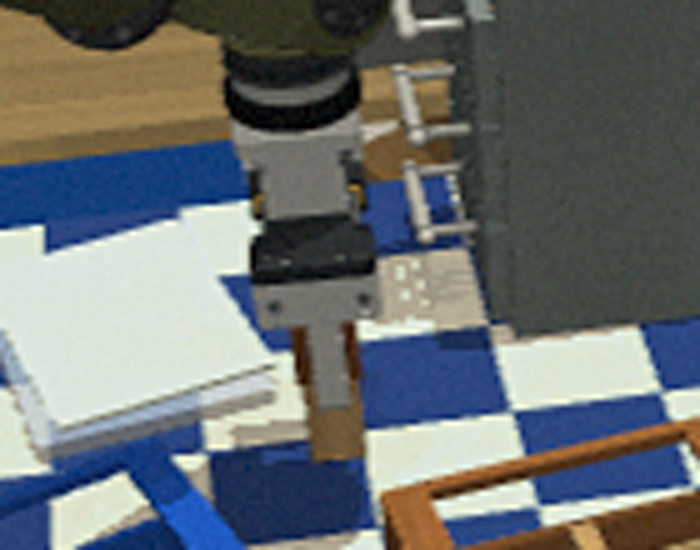

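```bash
python3 - <<'E'
from h import *
rows([(world(-.042,z),tooldown(CY)) for z in(.17,.032,.0284)]); print(world(-.042,.17))
E
```

```text
t 17.1333
[0.0, 0.001, -0.13] [-0.185, -0.384, -0.256]
[0.0, 0.001, -0.13] [-0.184, -0.384, 0.02]
[0.0, 0.001, -0.13] [-0.184, -0.384, 0.028]
[0.51781709 0.19422975 0.17      ]
```

Request:
servo_tool(
  moves=[
    [[0,0,0,0,0,-0.04,0.8],[0,0,0,0,0,-0.1,0.8],[0,0,0,0,0,-0.16,0.8],[0,0,-0.01,-0.02,-0.03,-0.22,0.8],[0,0,-0.03,-0.05,-0.08,-0.25,0.8],[0,0,-0.05,-0.08,-0.15,-0.256,0.8],[0,0,-0.08,-0.11,-0.22,-0.256,0.8],[0,0,-0.1,-0.14,-0.29,-0.256,0.8],[0,0,-0.12,-0.17,-0.34,-0.256,0.8],[0,0,-0.13,-0.18,-0.37,-0.256,0.8],[0,0,-0.13,-0.185,-0.384,-0.256,0.8],[0,0,-0.13,-0.185,-0.384,-0.256,0.8]],
  ],
)

```text
time_s: 18.13
ee_pos: [0.5182, 0.1932, 0.1698]
eef_rot: [-3.142, 0.001, -2.986]
force: [-0.3, -0.5, -0.1]
grip_width: 0.0428
```

```bash
python3 - <<'E'
from h import *
W=cam("wrist");cv2.imwrite("pics/w20.png",W["color"][:,:,::-1])
o=get_obs();print(o["grip_width"],o["force"],o["ee_pos"],o["eef_rot"])
rows([(world(-.042,z),tooldown(CY)) for z in(.17,.10,.04,.032,.0284)])
E
```

```text
0.04269099306313452 [ 0.16817956 -0.13830288 -0.8449578 ] [0.51791587 0.19426231 0.16987783] [ 3.14150569e+00  9.31425827e-04 -2.98534930e+00]
t 18.1833
[0.0, 0.001, -0.001] [0.0, -0.0, -0.0]
[0.0, 0.001, -0.001] [0.0, -0.0, 0.14]
[0.0, 0.001, -0.001] [0.0, -0.0, 0.26]
[0.0, 0.001, -0.001] [0.0, -0.0, 0.276]
[0.0, 0.001, -0.001] [0.0, -0.0, 0.283]
```

View pics/w20.png

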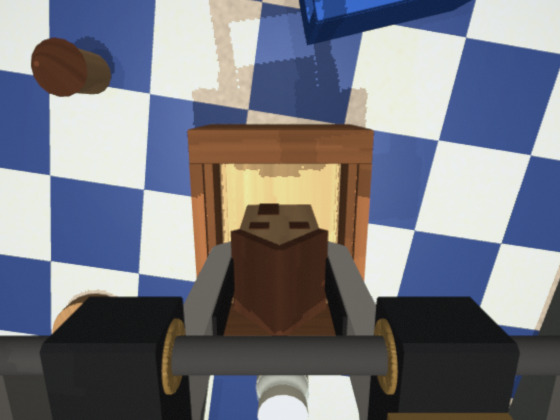

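Aligned over the near half of the case. Lowering.

Request:
servo_tool(
  moves=[
    [[0,0,0,0,0,0.02,0.8],[0,0,0,0,0,0.05,0.8],[0,0,0,0,0,0.09,0.8],[0,0,0,0,0,0.13,0.8],[0,0,0,0,0,0.17,0.8],[0,0,0,0,0,0.21,0.8],[0,0,0,0,0,0.24,0.8],[0,0,0,0,0,0.26,0.8],[0,0,0,0,0,0.26,0.8]],
  ],
)

```text
time_s: 18.93
ee_pos: [0.5164, 0.1949, 0.0374]
eef_rot: [-3.141, -0.003, -2.984]
force: [-1.1, -0.3, -1.4]
grip_width: 0.0429
```

```bash
python3 - <<'E'
from h import *
for n in("side","wrist","scene"):
    c=cam(n);cv2.imwrite(f"pics/{n}21.png",c["color"][:,:,::-1])
d=cv2.imread("pics/side21.png")[100:210,215:325];s=cv2.imread("pics/scene21.png")[200:350,280:430]
cv2.imwrite("pics/c21.png",np.hstack([cv2.resize(x,(400,400),interpolation=2) for x in(s,d)]))
o=get_obs();print(o["grip_width"],o["force"],o["ee_pos"],o["eef_rot"])
rows([(world(-.042,z),tooldown(CY)) for z in(.04,.032,.0284)])
E
```

```text
0.04231684834564738 [ 0.18016286 -0.2901497  -1.17285195] [0.51827852 0.19484963 0.04058604] [ 3.14132375e+00  1.90948645e-03 -2.98488607e+00]
t 19.0833
[0.0, 0.001, -0.0] [0.001, -0.001, 0.001]
[0.0, 0.001, -0.0] [0.001, -0.001, 0.017]
[0.0, 0.001, -0.0] [0.001, -0.001, 0.024]
```

View pics/c21.png

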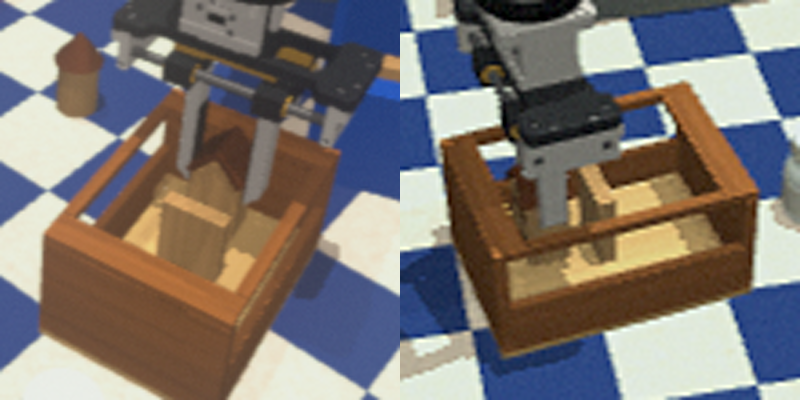

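View pics/wrist21.png

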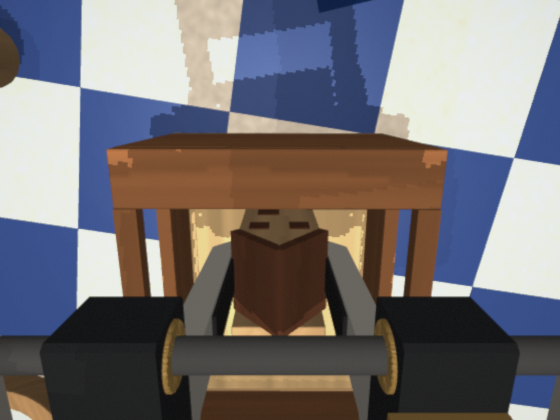

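Request:
servo_tool(
  moves=[
    [[0,0,0,0,0,0.008,0.8],[0,0,0,0,0,0.014,0.8],[0,0,0,0,0,0.018,0.8],[0,0,0,0,0,0.021,0.8],[0,0,0,0,0,0.023,0.8],[0,0,0,0,0,0.024,0.8],[0,0,0,0,0,0.024,0.8]],
  ],
)

```text
time_s: 19.67
ee_pos: [0.5183, 0.1948, 0.0285]
eef_rot: [3.141, 0.002, -2.985]
force: [0.4, 0.2, -0.9]
grip_width: 0.043
```

Request:
servo_tool(
  moves=[
    [[0,0,0,0,0,0.001,0.8],[0,0,0,0,0,0.002,0.8],[0,0,0,0,0,0.002,0.8]],
  ],
)

```text
time_s: 19.92
ee_pos: [0.5188, 0.1949, 0.0283]
eef_rot: [3.141, 0.003, -2.985]
force: [-1.7, -1.6, 7.0]
grip_width: 0.0425
```

Contact at 7.0 N upward. Releasing, with a look before withdrawing.

Request:
servo_tool(
  moves=[
    [[0,0,0,0,0,0,0.5],[0,0,0,0,0,0,0.45],[0,0,0,0,0,0,0.4],[0,0,0,0,0,0,0.35],[0,0,0,0,0,0,0.3],[0,0,0,0,0,0,0.3]],
  ],
)

```text
time_s: 20.42
ee_pos: [0.5188, 0.1949, 0.0282]
eef_rot: [3.141, 0.003, -2.985]
force: [0.5, 0.3, -0.0]
grip_width: 0.0659
```

```bash
python3 - <<'E'
from h import *
for n in("side","wrist"):
    c=cam(n);cv2.imwrite(f"pics/{n}22.png",c["color"][:,:,::-1])
E
```

```text
(no output)
```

View pics/wrist22.png

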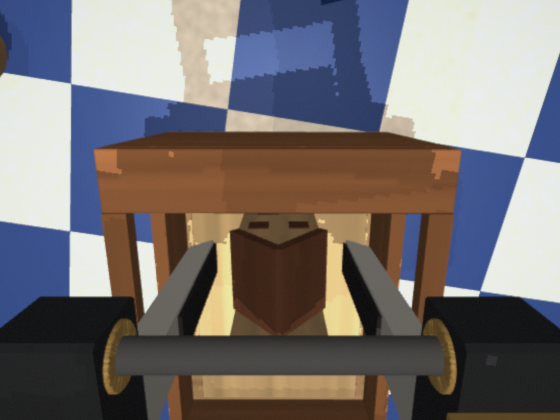

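The house stands free between the open fingers: roof x 231–327, fingers at 217 and 343. Going straight up, then clear of the case.

Request:
servo_tool(
  moves=[
    [[0,0,0,0,0,-0.02,0.3],[0,0,0,0,0,-0.05,0.3],[0,0,0,0,0,-0.1,0.3],[0,0,0,0,0,-0.16,0.3],[0,0,0,0,0,-0.22,0.3],[0,0,0,0,0,-0.28,0.3],[0,0,0,0,0,-0.34,0.3],[0,0,0,0,0,-0.4,0.3],[0,0,0,0.05,0,-0.44,0.3],[0,0,0,0.1,0,-0.46,0.3],[0,0,0,0.12,0,-0.46,0.3],[0,0,0,0.12,0,-0.46,0.3]],
  ],
)

```text
time_s: 21.52
ee_pos: [0.4577, 0.1853, 0.2601]
eef_rot: [3.141, 0.006, -2.985]
force: [0.7, 0.7, -0.9]
grip_width: 0.0661
```

```bash
python3 - <<'E'
from h import *
for n in("side","wrist","scene"):
    c=cam(n);cv2.imwrite(f"pics/{n}23.png",c["color"][:,:,::-1])
d=cv2.imread("pics/side23.png")[100:210,215:325];s=cv2.imread("pics/scene23.png")[200:350,280:430]
cv2.imwrite("pics/c23.png",np.hstack([cv2.resize(x,(400,400),interpolation=2) for x in(s,d)]))
# pixel expectation of ridge ends, upright house
for n in("side","scene","wrist"):
    c=cam(n);print(n,proj(c,[world(-.062,.111),world(-.022,.111),world(-.007,.086,.025),world(-.007,.086,-.025)]).round(1).tolist())
E
```

```text
side [[246.3, 147.6], [260.5, 144.1], [262.9, 144.5], [269.0, 155.6]]
scene [[367.9, 250.4], [359.7, 261.2], [366.7, 279.9], [343.6, 269.9]]
wrist [[278.0, 221.8], [278.0, 257.5], [300.0, 261.1], [256.3, 261.1]]
```

View pics/c23.png

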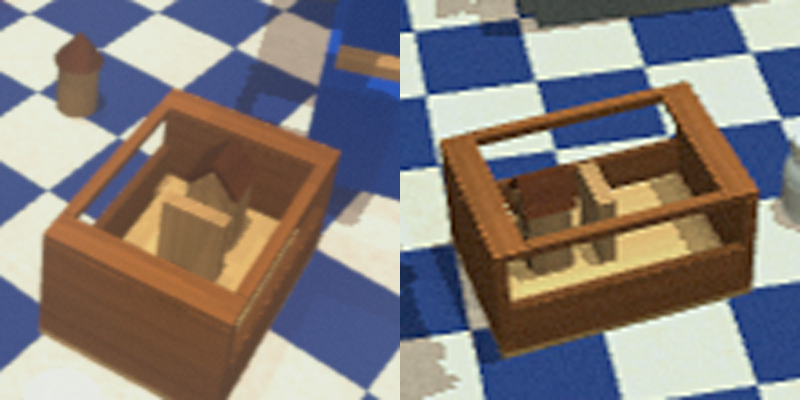

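View pics/wrist23.png

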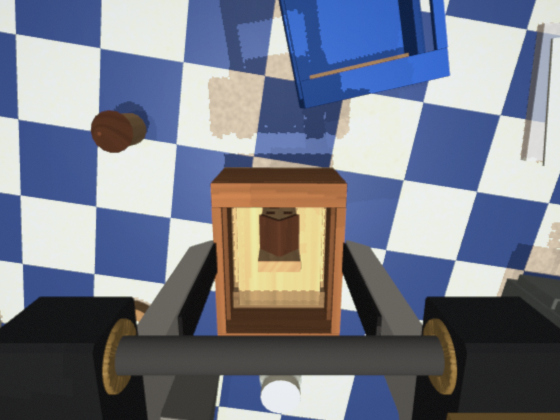

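View pics/scene23.png

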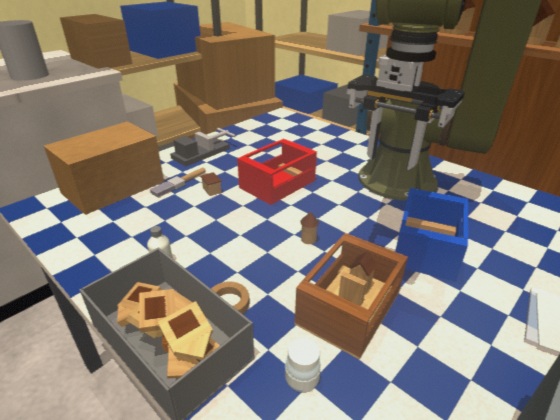

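View pics/side23.png

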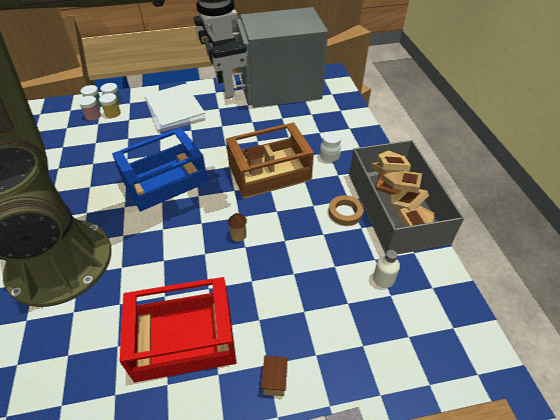

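The house stands upright on the board: its ridge is at (278, 219–257) in the wrist view, against a predicted (278, 222–257). The other things are where they were. Handing in.

```bash
python3 -c "
from station import hand_in,get_obs
print(get_obs()['joint_vel'].round(3)); print(hand_in())"
```

```text
[-0.001 -0.002  0.004  0.001 -0.    -0.   ]
the job is handed in; nothing more can be done
None
```

The floor board lies flat on the ledges in the brown case, partition up, and the pitched-roof house stands upright on its near half. I handed the job in at about 22 s, and no verdict was reported.

**Board:** It went in tipped about 30°, near end first under the frame bar. I then rotated it level and lowered it until it touched at about 6.7 N, before opening the gripper.

**House:** I lowered it through the opening onto the board until it touched at about 7 N, then released it and drew the arm clear.

**Last checks:**
- In the wrist view, the board's partition and the house's ridge both lie within about 3 px of where a correctly placed board and house should appear.
- In the scene and side views the house looks upright, and nothing else in view looks moved.
- No reading at the end of a move exceeded about 8 N.

**What disagreed or failed:**
- The real fingertips end about 35 mm short of the stated tool point. My first grasp therefore closed above the partition, without moving the board. I confirmed the offset in all three cameras and corrected for it.
- The house was held at its eaves (about 43 mm) instead of its 40 mm walls. It hung straight all the same.
- Heights worked out from the scene and side cameras came out 2–6 mm low, so I took final positions from the wrist camera.

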